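# Park the espresso kit on its stand

## Task

Put the clean espresso kit away: seat the double (deep, wide-bottomed) basket in the portafilter, then set the dosing ring skirt-down over the basket's rim, then park the tamper foot-down in the ring, each one fully down and level. The single (shallow, stepped) basket is the spare: at any time, drop it fully into the hole of the wooden block. Let go of everything and leave the milk jug and the cup where they are.

Things in the scene. Friction and masses are not known exactly. Their poses are not given: they have to be found in the camera images.
- portafilter: Fixed target: bottomless steel portafilter on a dark wood stand 110 x 110 x 22 mm. Upright round head, outer dia 66, mouth dia 60, mouth rim at 58 mm height, hollow down to 22. Lugs at local +y and -y reach 39 mm from the axis at 46-52 mm height. Black level handle, 28 mm thick at most, centred at 40 mm height along local +x, out to 165 mm. Origin: on the head's axis at the bar top, z up.
- basket_block: Fixed target: dark wooden block 94 x 94 mm, 34 mm high, with one round chamfered hole of dia 60 in the middle, right through to the bar top. Origin: on the hole's axis at the bar top, z up.
- double_basket: Loose, mouth up. Deep steel filter basket, 28 mm high, 60 g. Flat rim dia 68, bore 52 to 54, 4 mm thick (24-28 mm height): grip the rim. Body tapers from dia 56 under the rim to 49 at the bottom; wide perforated floor, 45 mm across. Hangs in the portafilter by its rim, its origin then 34 mm above the portafilter's. Origin: underside centre, z up.
- single_basket: Loose, mouth up. Shallow steel filter basket, 24 mm high, 50 g. Flat rim dia 68, 4 mm thick (20-24 mm height): grip the rim. Body tapers from dia 56 under the rim to 51 at 14 mm height, then steps in to a narrow cup of dia 38; from above a funnel with a small perforated floor 33 mm across. Hangs in the block's hole by its rim, its origin then 14 mm above the block's. Origin: underside centre, z up.
- dosing_ring: Loose, skirt down. Aluminium ring 28 mm high, open through, bore 58 flaring to 62 at the top, 90 g. Skirt dia 83 at the foot, 80 at 8 mm height; above it a collar of dia 66 (8-28 mm): grip the collar. A recess under it, dia 75 widening to 78 at the foot, 4 mm deep, takes the basket's rim. Seated on the double basket, its origin is 58 mm above the portafilter's and its top at 86. Origin: underside centre, z up.
- tamper: Loose, on its foot. 73 mm high, 320 g: steel foot dia 53, 12 mm high, lower edge chamfered; steel flange dia 68 (12-16 mm height); thin stem; wooden knob dia 33-34 (42-64 mm, rounded above): grip the knob. Parked, the foot is in the ring's bore and the flange on the ring's top, its origin 74 mm above the portafilter's. Origin: underside centre, z up.
- milk_jug: Bystander, loose, leave alone. Steel milk jug, dia 90, 100 mm high, handle to local +y reaching 72 mm from the axis. Origin: underside centre.
- cup: Bystander, loose, leave alone. White cup standing mouth down, dia 80, 62 mm high, handle to local +x reaching 66 mm from the axis. Origin: centre of the mouth, on the bar top.
There are look-alikes about, which are no part of the job. Several things have the shape of the basket_block; the one meant has the colours described above.

How it is judged (in metres and radians):
On the way, in this order (a step that is already met when the one before it is completed fails the run):
1. the double basket is seated in the portafilter and let go (horizontal distance between double_basket and portafilter below 0.005 m and z of double_basket in the frame of portafilter between 0.0318 and 0.0362 m and angle between double_basket's own z axis and vertical below 0.06 rad and contact force between the fingers and double_basket below 0.1 N and linear speed of double_basket below 0.02 m/s), for 0.2 s.
2. the dosing ring is seated over the rim of the basket and let go (horizontal distance between dosing_ring and portafilter below 0.009 m and z of dosing_ring in the frame of portafilter between 0.0558 and 0.0602 m and angle between dosing_ring's own z axis and vertical below 0.06 rad and contact force between the fingers and dosing_ring below 0.1 N and linear speed of dosing_ring below 0.02 m/s), for 0.2 s.
3. the tamper is parked in the dosing ring and let go (horizontal distance between tamper and portafilter below 0.011 m and z of tamper in the frame of portafilter between 0.0718 and 0.0762 m and angle between tamper's own z axis and vertical below 0.06 rad and contact force between the fingers and tamper below 0.1 N and linear speed of tamper below 0.02 m/s), for 0.2 s.
At the end, for the whole second after the job is handed in: Double basket in portafilter within 5 mm of its axis, ring on it within 9 mm, tamper in the ring within 11 mm, single basket in the block's hole within 5 mm; each within 2.2 mm of its seated height, tilted under 0.06 rad, released and at rest (all of step 1 and all of step 2 and all of step 3 and horizontal distance between single_basket and basket_block below 0.005 m and z of single_basket in the frame of basket_block between 0.0118 and 0.0162 m and angle between single_basket's own z axis and vertical below 0.06 rad and contact force between the fingers and single_basket below 0.1 N and linear speed of single_basket below 0.02 m/s); the robot touches nothing.
It fails at once if the milk jug is moved more than 20 mm (distance of milk_jug from where it was at the start of the episode above 0.02 m).
It fails at once if the cup is moved more than 20 mm (distance of cup from where it was at the start of the episode above 0.02 m).
It also fails if it takes over 138 s, if anything falls off the work surface, if the arm or the gripper's body presses on something with over 40 N, if the wrist force passes 120 N, or if a joint passes its speed limit or range.

## Robot

A 6-joint arm with a two-finger parallel gripper is mounted at the origin on the work surface. World frame = base frame: x ahead of the robot, y to its left, z up, the work surface at z = 0. Lengths are in mm, angles in rad, forces in N, time in s.
With the tool pointing down it reaches from about 250 to 775 mm from the base axis. Payload 8.9 kg.
Tool frame: the origin (TCP) lies at the very end of the fingers, on their centre line; the grasp point (between the pads) lies 19 mm behind it; z points along the fingers, y is the direction in which the jaws open and shut (so a half turn about z gives the same grasp; the last joint's range is limited). The gripper opens to 85 mm and grips with 20 to 120 N. Pads are 22 mm wide; open, the fingers measure 114 mm over their backs; the gripper's body (76 mm by 85 mm) begins 54 mm behind the grasp point. The pads swing forward as they close: fully open they stand 13 mm farther back than shut.
Start: joints at [-1.306, 0.291, -0.153, 1.127, 0, 1.431], TCP at [206.282, -482.775, 231.305] pointing down, gripper open.
Joint ranges: [-2.52, 2.52], [-0.91, 1.74], [-1.3, 1.37], [-1.96, 2.02], [-1.52, 1.47], [-3.14, 3.14]. Speed limits (rad/s): [2.22, 2.22, 2.79, 3.14, 3.14, 3.14].

## Interface

Orientations are given as a unit quaternion [x, y, z, w].
In Python, from workcell import readout, vision, hand_in gives the robot as it stands.
- The arm moves only by the tool jog_arm, never from a script. Its argument "motion" is a list of rows, each an object with "delta_pos": the shift along the world's x, y, z in m, a list of three; "dr": the turn, a rotation vector about the world's x, y, z in degrees, a list of three. A call has 1 to 20 rows; each row shifts and turns the commanded pose from where the row before left it; what a row does not reach is not made up. A row lasts 1/10 s, in which the tool goes at most 50 mm and 8.59 degrees, less where a joint would pass 70% of its speed; a pose out of reach is approached as far as the arm can. A call with a gripper value outside its range is refused whole. "gripper" is the finger opening in m, from 0 to 0.0854, set as the call begins (left out, the last holds). The fingers move at their own pace and stop on an object; the grip force is fixed at half the most. Time passes only in rows, so rows that do not move let the fingers close. It gives the time, the measured TCP pose, the force and the opening at its end, in the units of the state.
- readout.get_state(): the state, without advancing time (a new reading comes with each control period).
- vision.grab_frame(name): name is "scene" or "top" or "wrist"; returns a dict with "img" (384x512x3 uint8, blue, green, red), "intrinsics" (3x3 intrinsics, pixels), "rvec" (rotation vector, rad) and "tvec" (3), from world to camera coordinates, as OpenCV has them. Camera axes: x right, y down, z forward; pixel columns grow to the right and rows downward; lengths in mm; the calibration is good to about 2 mm. The wrist camera is an equidistant fisheye: a pixel r from the principal point sees the ray r / f radians off the axis. A picture is of the moment at which its call begins. There is no depth.
- hand_in(): hands the job in, once; it reports no verdict.
The state is a dict: "t": time; "joints": joint angles; "dq": joint speeds; "joint_efforts": joint torques, N m; "position": TCP position; "orientation": TCP orientation; "wrist_force": force on the tool from outside, world axes, zero at the start; "moment": the same for the moment, N m; "gripper_width": finger opening in mm.
Only numpy, scipy, OpenCV 4.12 (cv2) and the standard library are available. Lean on these libraries where they do the work, as an engineer would, in place of code of your own. Each camera call takes 0.05 s, during which the arm holds its last target.

## Working session

There is one attempt and no reset: what is moved stays moved. The work goes in short steps, Python scripts to look and compute and a tool call to move; the robot and the scene stay as the last step left them, time stands still between calls to the robot, and variables do not carry over. Pictures are saved under pics/ and viewed, and the job is handed in when it is done.

Besides the shell and the picture viewer there is one more tool, called after "Call:" as name(argument=value, ...), one argument or row to a line, values as JSON. jog_arm: Moves the arm, as the interface text tells. Its arguments: {"type":"object","properties":{"motion":{"type":"array"},"gripper":{"type":"number"}},"required":["motion"]}

```bash
mkdir -p pics; ls
cat > h.py <<'E'
import cv2,numpy as np
from workcell import readout,vision,hand_in
def grab(n,fn):
    f=vision.grab_frame(n); cv2.imwrite(f'pics/{fn}.png',f['img']); np.savez(f'pics/{fn}.npz',**{k:np.array(f[k]) for k in('img','intrinsics','rvec','tvec')}); return f
def load(fn): 
    d=np.load(f'pics/{fn}.npz'); return {k:d[k] for k in d}
def cast(f,uv,z,fish=False):
    K=np.array(f['intrinsics'],float);R=cv2.Rodrigues(np.array(f['rvec'],float).reshape(3))[0];t=np.array(f['tvec'],float).reshape(3)
    uv=np.array(uv,float).reshape(-1,2); x=(uv[:,0]-K[0,2])/K[0,0]; y=(uv[:,1]-K[1,2])/K[1,1]
    if fish:
        r=np.hypot(x,y)+1e-12; d=np.c_[x/r*np.sin(r),y/r*np.sin(r),np.cos(r)]
    else: d=np.c_[x,y,np.ones_like(x)]
    d=d@R; c=-R.T@t
    s=(z-c[2])/d[:,2]; return c+d*s[:,None]
def proj(f,P,fish=False):
    K=np.array(f['intrinsics'],float);R=cv2.Rodrigues(np.array(f['rvec'],float).reshape(3))[0];t=np.array(f['tvec'],float).reshape(3)
    p=np.array(P,float).reshape(-1,3)@R.T+t
    if fish:
        h=np.hypot(p[:,0],p[:,1])+1e-12; th=np.arctan2(h,p[:,2]); x=p[:,0]/h*th;y=p[:,1]/h*th
    else: x=p[:,0]/p[:,2];y=p[:,1]/p[:,2]
    return np.c_[K[0,0]*x+K[0,2],K[1,1]*y+K[1,2]]
E
python3 - <<'E'
from h import *
for n in('scene','top','wrist'):
    f=grab(n,n+'0');R=cv2.Rodrigues(np.array(f['rvec'],float).reshape(3))[0];print(n,np.array(f['intrinsics']).tolist(),(-R.T@np.array(f['tvec']).reshape(3)).round(1),R[2].round(3))
print(readout.get_state())
for n in('scene','top'):
    im=cv2.imread(f'pics/{n}0.png'); cv2.imwrite(f'pics/{n}0b.png',cv2.resize(im,(800,600),interpolation=cv2.INTER_CUBIC))
E
```

```text
pics
scene [[396.0029613282009, 0.0, 254.98317963540507], [0.0, 396.0029613282009, 190.93482729619237], [0.0, 0.0, 1.0]] [1095.7 -380.3 1074.9] [-0.427  0.308 -0.85 ]
top [[469.69401411783707, 0.0, 260.13811216768624], [0.0, 469.69401411783707, 186.9208659998755], [0.0, 0.0, 1.0]] [ 339.2  -17.2 1211.2] [ 0.191 -0.006 -0.981]
wrist [[297.3186396354542, 0.0, 257.31332794968466], [0.0, 297.3186396354542, 189.7570665098252], [0.0, 0.0, 1.0]] [ 277.5 -452.1  373.4] [-0.278 -0.119 -0.953]
{'t': 0.15, 'joints': array([-1.30631998e+00,  2.91123369e-01, -1.53943170e-01,  1.12673636e+00,
        2.67172711e-05,  1.43150761e+00]), 'dq': array([-1.35320721e-03, -8.34385437e-06,  3.32036870e-03, -1.42938354e-03,
        5.73552296e-04,  2.12948700e-04]), 'joint_efforts': array([ 1.70504434e-03, -5.37367201e+01,  3.31521821e+01,  1.13369903e-02,
       -2.34798690e-04, -8.22918224e-06]), 'position': array([ 206.19035399, -482.44261107,  230.88218948]), 'orientation': array([ 9.79690717e-01,  2.00513953e-01, -1.81496353e-05, -5.03137372e-04]), 'wrist_force': array([ 0.36793174, -0.34456878,  0.21116207]), 'moment': array([-0.02416009, -0.01094295, -0.01892609]), 'gripper_width': 85.68503131704108}
```

View pics/top0b.png

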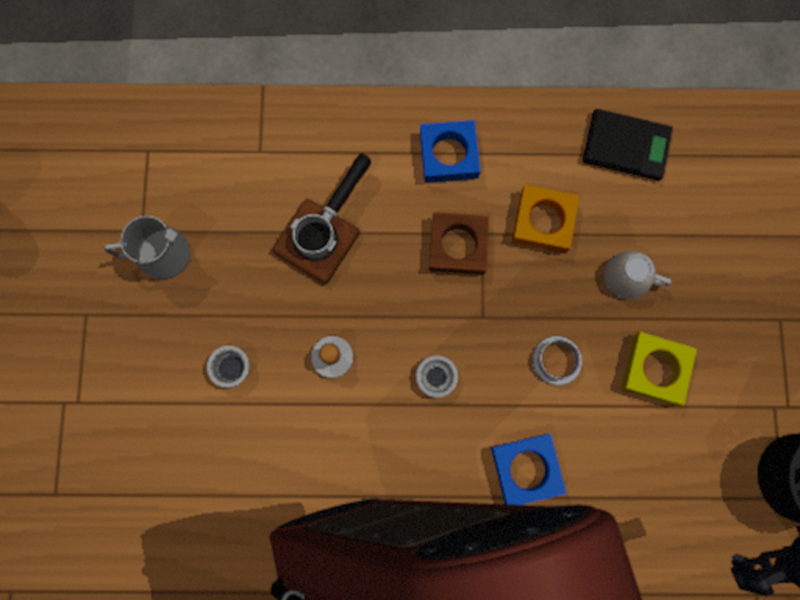

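View pics/scene0b.png

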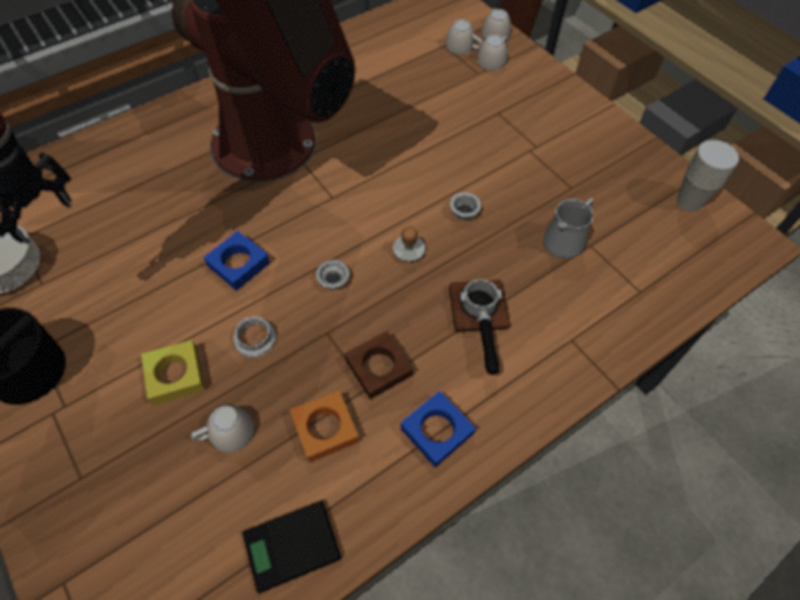

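View pics/wrist0.png

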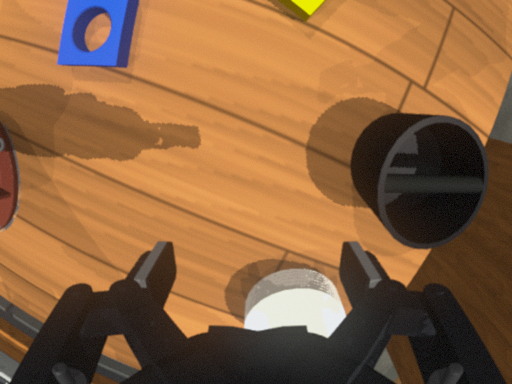

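Top view (800x600): the basket candidates are (228,367), which shows a wide floor and looks like the double, and (437,377), which shows a funnel with a small floor and looks like the single. The block candidates are brown (459,243), orange (547,217), blue (450,150) and (529,468), and yellow (661,368). Dark wood fits only the brown one. I'll confirm these with a crop.

Run:
```python
from h import *
im=cv2.imread('pics/top0.png'); s=1/1.5625
def c(u,v,r=32): 
    u,v=int(u*s),int(v*s); return cv2.resize(im[v-r:v+r,u-r:u+r],(260,260),interpolation=cv2.INTER_CUBIC)
a=np.hstack([c(228,367),c(437,377),c(459,243)]);b=np.hstack([c(315,238),c(331,357),c(557,361)])
cv2.imwrite('pics/crop0.png',np.vstack([a,b]))
```

```text
(no output)
```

View pics/crop0.png

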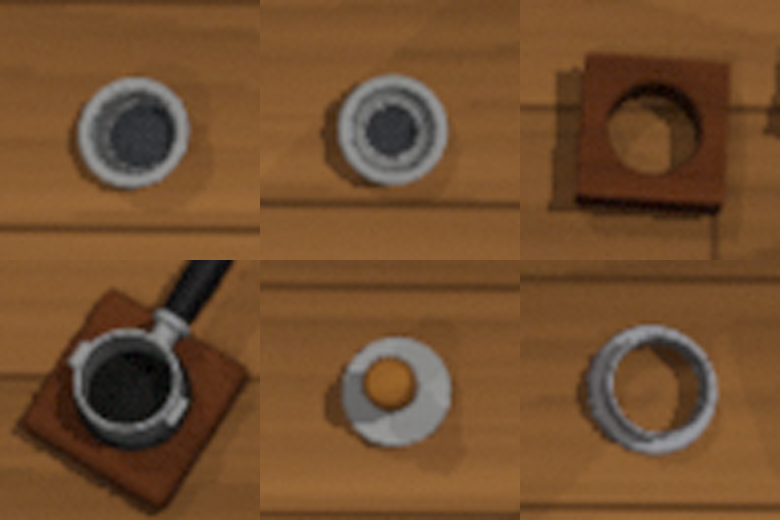

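The crops confirm it: left is the wide-floored double, middle is the stepped single, and the brown block is the dark wooden one. Next I'll measure them.

```bash
cat >> h.py <<'E'
def mask(f,kind):
    h=cv2.cvtColor(f['img'],cv2.COLOR_BGR2HSV)
    if kind=='grey': m=(h[...,1]<70)&(h[...,2]>75)
    if kind=='steel': m=(h[...,1]<70)&(h[...,2]>60)
    if kind=='knob': m=(h[...,0]<20)&(h[...,1]>170)&(h[...,2]>120)
    return (m*255).astype(np.uint8)
def ell(f,uv,z,kind='grey',r=30,fish=False,hull=True):
    """outer contour near uv -> hull points cast to z -> circle fit"""
    m=mask(f,kind); u,v=map(int,uv); sub=np.zeros_like(m); sub[max(0,v-r):v+r,max(0,u-r):u+r]=m[max(0,v-r):v+r,max(0,u-r):u+r]
    cs,_=cv2.findContours(sub,cv2.RETR_EXTERNAL,cv2.CHAIN_APPROX_NONE); c=max(cs,key=cv2.contourArea)
    if hull: c=cv2.convexHull(c)
    (cx,cy),ax,an=cv2.fitEllipse(c.astype(np.float32))
    p=cast(f,(cx,cy),z,fish)[0]; 
    P=cast(f,c.reshape(-1,2),z,fish)[:,:2]; d=np.hypot(*(P-p[:2]).T)
    return (round(cx,1),round(cy,1)),tuple(np.round(ax,1)),p.round(1),round(2*d.mean(),1)
E
python3 - <<'E'
from h import *
t=load('top0');s=load('scene0');k=1/1.5625
for n,a,b,z in[('dbl',(228,367),(465,206),28),('sgl',(437,377),(333,274),24),('ring',(557,361),(254,336),28),('tamp',(331,357),(409,248),16),('pf',(315,235),(482,296),58)]:
    for f,uv in((t,a),(s,b)):
        try: print(n,ell(f,np.array(uv)*k,z,r=22))
        except Exception as e: print(n,e)
E
```

```text
dbl ((145.4, 234.2), (np.float64(26.6), np.float64(27.7)), array([447. , 262.7,  28. ]), np.float64(68.1))
dbl ((297.4, 130.9), (np.float64(16.7), np.float64(20.0)), array([455.4, 258.2,  28. ]), np.float64(71.5))
sgl ((279.1, 240.5), (np.float64(26.8), np.float64(27.1)), array([433.4, -73.6,  24. ]), np.float64(67.8))
sgl ((212.5, 175.0), (np.float64(18.2), np.float64(21.7)), array([440.7, -76.2,  24. ]), np.float64(70.0))
ring ((356.2, 230.4), (np.float64(30.8), np.float64(32.2)), array([ 459.6, -268.2,   28. ]), np.float64(79.6))
ring ((162.2, 215.2), (np.float64(25.9), np.float64(27.3)), array([ 479.9, -277.4,   28. ]), np.float64(85.2))
tamp ((212.0, 228.0), (np.float64(26.7), np.float64(27.1)), array([464.8,  96.8,  16. ]), np.float64(68.5))
tamp ((261.4, 158.4), (np.float64(17.1), np.float64(21.1)), array([472. ,  93.9,  16. ]), np.float64(69.8))
pf ((202.3, 146.9), (np.float64(30.4), np.float64(33.3)), array([666.8, 122.7,  58. ]), np.float64(82.5))
pf ((307.8, 191.0), (np.float64(24.7), np.float64(27.5)), array([676.4, 118.7,  58. ]), np.float64(85.7))
```

Call:
jog_arm(
  motion=[
    {"delta_pos": [0.0134, 0.0413, 0], "dr": [0, 0, 4.72]},
    {"delta_pos": [0.0134, 0.0413, 0], "dr": [0, 0, 4.72]},
    {"delta_pos": [0.0134, 0.0413, 0], "dr": [0, 0, 4.72]},
    {"delta_pos": [0.0134, 0.0413, 0], "dr": [0, 0, 4.72]},
    {"delta_pos": [0.0134, 0.0413, 0], "dr": [0, 0, 4.72]},
    {"delta_pos": [0.0134, 0.0413, 0], "dr": [0, 0, 4.72]},
    {"delta_pos": [0.0134, 0.0413, 0], "dr": [0, 0, 4.72]},
    {"delta_pos": [0.0134, 0.0413, 0], "dr": [0, 0, 4.72]},
    {"delta_pos": [0.0134, 0.0413, 0], "dr": [0, 0, 4.72]},
    {"delta_pos": [0.0134, 0.0413, 0], "dr": [0, 0, 4.72]},
    {"delta_pos": [0.0134, 0.0413, 0], "dr": [0, 0, 4.72]},
    {"delta_pos": [0.0134, 0.0413, 0], "dr": [0, 0, 4.72]},
    {"delta_pos": [0.0134, 0.0413, 0], "dr": [0, 0, 4.72]},
    {"delta_pos": [0.0134, 0.0413, 0], "dr": [0, 0, 4.72]},
    {"delta_pos": [0.0134, 0.0413, 0], "dr": [0, 0, 4.72]},
    {"delta_pos": [0.0134, 0.0413, -0.015], "dr": [0, 0, 4.72]},
    {"delta_pos": [0.0134, 0.0413, -0.03], "dr": [0, 0, 4.72]},
    {"delta_pos": [0.0134, 0.0413, -0.03], "dr": [0, 0, 4.72]},
    {"delta_pos": [0, 0, 0], "dr": [0, 0, 0]},
    {"delta_pos": [0, 0, 0], "dr": [0, 0, 0]},
  ],
  gripper=0.0854,
)

```text
t: 2.15
position: [445.2, 256.6, 158.3]
orientation: [0.587, 0.81, -0.001, -0.001]
wrist_force: [-0.6, -0.1, -0.3]
gripper_width: 85.4
```

Run:
```python
from h import *
f=grab('wrist','w1'); R=cv2.Rodrigues(np.array(f['rvec'],float).reshape(3))[0];print((-R.T@np.array(f['tvec']).reshape(3)).round(1),R[2].round(3)); print(readout.get_state()['position'])
g=proj(f,[[447,262,28],[667,122,58]],True);print(g)
```

```text
[422.  330.1 300.9] [ 0.09  -0.289 -0.953]
[445.61942971 256.01724093 159.3206428 ]
[[261.22127148 175.53364329]
 [392.03306832 339.72054972]]
```

View pics/w1.png

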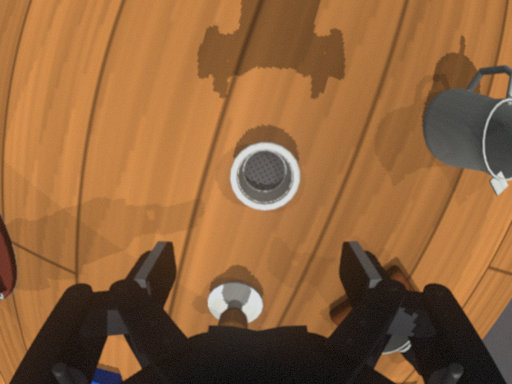

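Run:
```python
from h import *
f=load('w1')
print(ell(f,(265,176),28,r=45,fish=True))
p=cast(f,[(155,258),(360,258),(165,242),(350,242)],0,True); K=f
R=cv2.Rodrigues(f['rvec'].reshape(3))[0];c=-R.T@f['tvec'].reshape(3)
a=np.deg2rad(18.1);n=np.array([-np.sin(a),np.cos(a),0]);j=np.array([np.cos(a),np.sin(a),0])
T=np.array([445.6,256.0,159.3])
for off in(0,11):
  for q in p:
    d=q-c; s=((T+off*n-c)@n)/(d@n); x=c+d*s-T; print(off,(x@j).round(1),(x[2]).round(1))
```

```text
((264.7, 175.6), (np.float64(68.6), np.float64(70.5)), array([450.2, 263. ,  28. ]), np.float64(67.7))
0 -52.9 14.2
0 53.5 13.4
0 -52.7 -4.1
0 53.2 -4.9
11 -45.3 32.2
11 46.0 31.6
11 -45.1 16.5
11 45.7 15.9
```

Call:
jog_arm(
  motion=[
    {"delta_pos": [0.0046, 0.007, -0.03], "dr": [0, 0, 0]},
    {"delta_pos": [0, 0, -0.04], "dr": [0, 0, 0]},
    {"delta_pos": [0, 0, -0.04], "dr": [0, 0, 0]},
    {"delta_pos": [0, 0, -0.03], "dr": [0, 0, 0]},
    {"delta_pos": [0, 0, -0.013], "dr": [0, 0, 0]},
    {"delta_pos": [0, 0, 0], "dr": [0, 0, 0]},
    {"delta_pos": [0, 0, 0], "dr": [0, 0, 0]},
    {"delta_pos": [0, 0, 0], "dr": [0, 0, 0]},
  ],
)

```text
t: 3.0
position: [452.0, 263.4, 8.1]
orientation: [0.587, 0.809, 0.001, 0.001]
wrist_force: [0.4, 0.7, -0.1]
gripper_width: 85.4
```

Run:
```python
from h import *
f=grab('wrist','w2'); print(readout.get_state()['position']);print(ell(f,proj(f,[[450,263,28]],True)[0],28,r=90,fish=True))
```

```text
[451.86185378 263.43593515   8.02562429]
((253.5, 258.0), (np.float64(117.9), np.float64(136.7)), array([449.3, 266.7,  28. ]), np.float64(67.6))
```

View pics/w2.png

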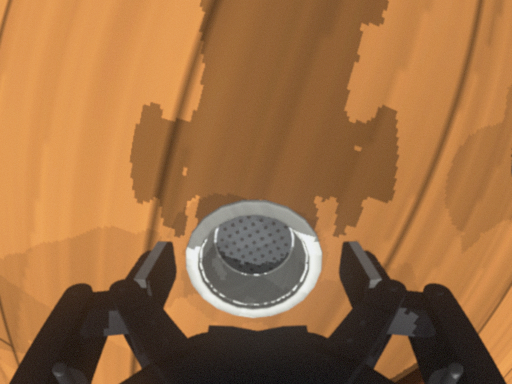

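Call:
jog_arm(
  motion=[
    {"delta_pos": [-0.002, 0.0015, -0.002], "dr": [0, 0, 0]},
    {"delta_pos": [0, 0, 0], "dr": [0, 0, 0]},
    {"delta_pos": [0, 0, 0], "dr": [0, 0, 0]},
    {"delta_pos": [0, 0, 0], "dr": [0, 0, 0]},
    {"delta_pos": [0, 0, 0], "dr": [0, 0, 0]},
    {"delta_pos": [0, 0, 0], "dr": [0, 0, 0]},
    {"delta_pos": [0, 0, 0], "dr": [0, 0, 0]},
    {"delta_pos": [0, 0, 0], "dr": [0, 0, 0]},
  ],
  gripper=0.06,
)

```text
t: 3.85
position: [449.1, 265.2, 6.0]
orientation: [0.587, 0.81, 0.001, 0.0]
wrist_force: [-4.9, -1.7, 19.5]
gripper_width: 64.5
```

Run:
```python
from h import *
f=grab('wrist','w3'); print(readout.get_state()['position']);print(ell(f,proj(f,[[450,263,28]],True)[0],28,r=90,fish=True))
```

```text
[449.06809455 265.1895653    5.99144927]
((257.1, 264.8), (np.float64(116.7), np.float64(137.6)), array([448.8, 266.7,  28. ]), np.float64(67.3))
```

View pics/w3.png

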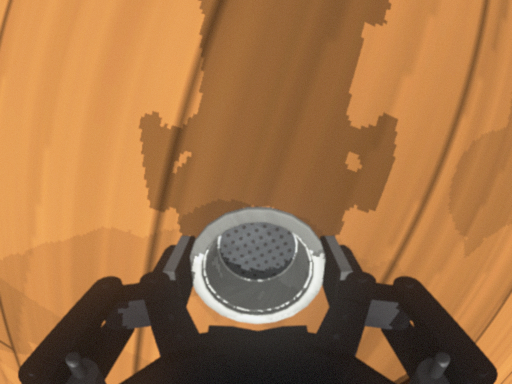

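Call:
jog_arm(
  motion=[
    {"delta_pos": [0, 0, 0.005], "dr": [0, 0, 0]},
    {"delta_pos": [0, 0, 0.025], "dr": [0, 0, 0]},
    {"delta_pos": [0, 0, 0.04], "dr": [0, 0, 0]},
    {"delta_pos": [0, 0, 0.04], "dr": [0, 0, 0]},
    {"delta_pos": [0, 0, 0.04], "dr": [0, 0, 0]},
    {"delta_pos": [0, 0, 0], "dr": [0, 0, 0]},
    {"delta_pos": [0, 0, 0], "dr": [0, 0, 0]},
  ],
)

```text
t: 4.6
position: [449.1, 265.1, 155.2]
orientation: [0.587, 0.81, 0.001, 0.0]
wrist_force: [-0.5, 0.0, -1.5]
gripper_width: 64.2
```

Run:
```python
from h import *
f=grab('wrist','w4'); T=readout.get_state()['position'];print(T);print(ell(f,(257,264),T[2]+22,r=90,fish=True))
```

```text
[448.23031388 264.68055723 153.99636014]
((255.2, 267.3), (np.float64(120.4), np.float64(140.0)), array([448.6, 264.2, 176. ]), np.float64(68.5))
```

View pics/w4.png

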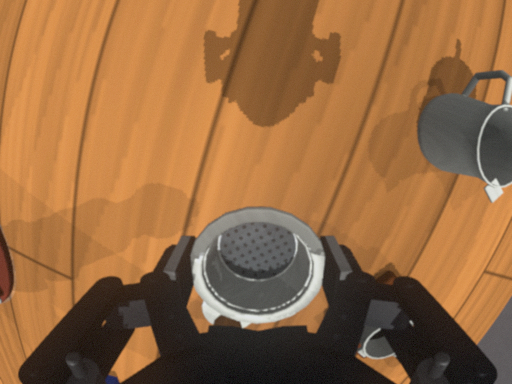

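Call:
jog_arm(
  motion=[
    {"delta_pos": [0.024, -0.0217, 0.005], "dr": [0, 0, 0]},
    {"delta_pos": [0.024, -0.0217, 0.005], "dr": [0, 0, 0]},
    {"delta_pos": [0.024, -0.0217, 0.005], "dr": [0, 0, 0]},
    {"delta_pos": [0.024, -0.0217, 0], "dr": [0, 0, 0]},
    {"delta_pos": [0.024, -0.0217, 0], "dr": [0, 0, 0]},
    {"delta_pos": [0.024, -0.0217, 0], "dr": [0, 0, 0]},
    {"delta_pos": [0.024, -0.0217, 0], "dr": [0, 0, 0]},
    {"delta_pos": [0.024, -0.0217, 0], "dr": [0, 0, 0]},
    {"delta_pos": [0.024, -0.0217, 0], "dr": [0, 0, 0]},
    {"delta_pos": [0.024, -0.0217, 0], "dr": [0, 0, 0]},
    {"delta_pos": [0, 0, 0], "dr": [0, 0, 0]},
    {"delta_pos": [0, 0, 0], "dr": [0, 0, 0]},
    {"delta_pos": [0, 0, 0], "dr": [0, 0, 0]},
  ],
)

```text
t: 5.95
position: [687.4, 48.4, 168.1]
orientation: [0.587, 0.81, -0.001, -0.001]
wrist_force: [1.0, -0.3, -0.3]
gripper_width: 64.1
```

Run:
```python
from h import *
f=grab('wrist','w5'); T=readout.get_state()['position'];print(T);print(proj(f,[[667,122,58]],True))
```

```text
[687.61573912  48.60407449 168.63479729]
[[261.62222479  99.50914632]]
```

View pics/w5.png

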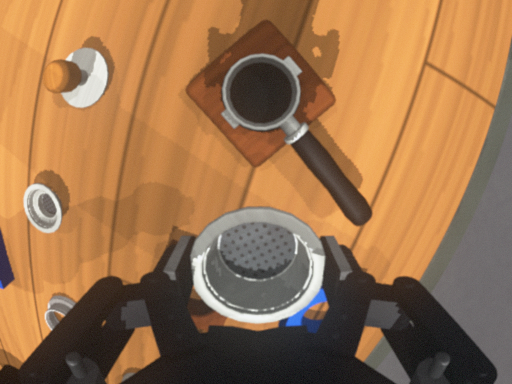

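Run:
```python
from h import *
f=load('w5')
m=(cv2.cvtColor(f['img'],cv2.COLOR_BGR2GRAY)<70).astype(np.uint8)*255
n,l,s,c=cv2.connectedComponentsWithStats(m); k=l[91,261]; print(s[k],c[k])
cs,_=cv2.findContours((l==k).astype(np.uint8),cv2.RETR_EXTERNAL,cv2.CHAIN_APPROX_NONE);cc=cv2.convexHull(max(cs,key=cv2.contourArea))
P=cast(f,cc.reshape(-1,2),58,True)[:,:2]
def cf(P):
    A=np.c_[2*P,np.ones(len(P))];x=np.linalg.lstsq(A,(P**2).sum(1),rcond=None)[0];r=np.sqrt(x[2]+x[:2]@x[:2]);return x[:2],r,np.std(np.hypot(*(P-x[:2]).T)-r)
print(cf(P))
h=cast(f,[(365,216)],40,True);ctr=cf(P)[0];d=h[0,:2]-ctr;print(h,np.degrees(np.arctan2(d[1],d[0])))
# outer silhouette by steel mask w/o lugs
mm=mask(f,'steel'); 
for th in (np.arange(0,360,15)):
    pass
```

```text
[ 230   61   63   62 3061] [260.82162692  91.78765109]
(array([664.34878925, 128.28529488]), np.float64(26.451798278986033), np.float64(0.21842067289445813))
[[804.19776713  47.87848827  40.        ]] -29.8969449000956
```

Run:
```python
from h import *
f=load('w5');im=f['img'].copy()
big=cv2.resize(im[30:160,180:340],None,fx=5,fy=5,interpolation=cv2.INTER_CUBIC)[:600,:800]
def ring(P,col):
    q=(proj(f,P,True)-[180,30]+.5)*5
    cv2.polylines(big,[q.astype(np.int32)],True,col,1)
t=np.linspace(0,2*np.pi,60)
for c,r,z,col in[((665.5,125.5),30,58,(0,255,0)),((665.5,125.5),33,58,(0,0,255))]:
    ring(np.c_[c[0]+r*np.cos(t),c[1]+r*np.sin(t),t*0+z],col)
cv2.imwrite('pics/w5c.png',big)
```

```text
(no output)
```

View pics/w5c.png

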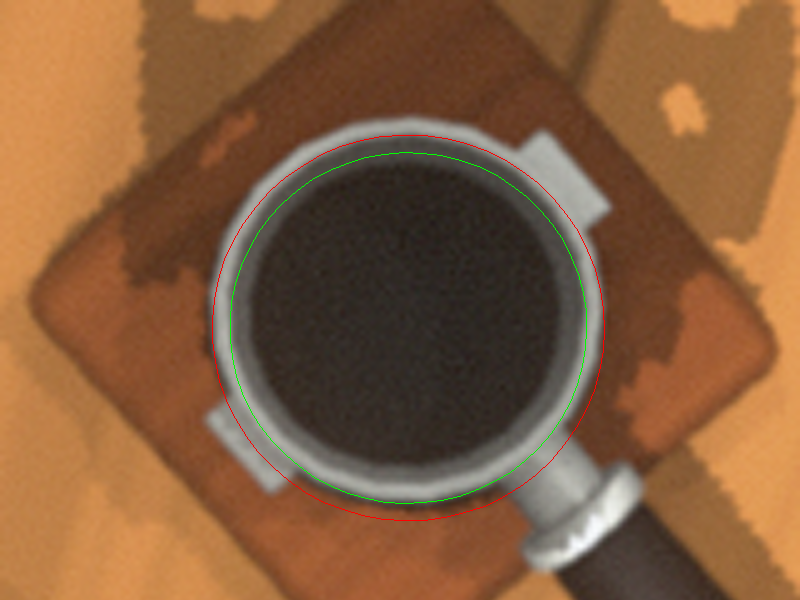

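Call:
jog_arm(
  motion=[
    {"delta_pos": [-0.006, 0.02, -0.01], "dr": [0, 0, 0]},
    {"delta_pos": [-0.006, 0.02, -0.01], "dr": [0, 0, 0]},
    {"delta_pos": [-0.006, 0.02, -0.01], "dr": [0, 0, 0]},
    {"delta_pos": [-0.005, 0.019, -0.02], "dr": [0, 0, 0]},
    {"delta_pos": [0, 0, -0.02], "dr": [0, 0, 0]},
    {"delta_pos": [0, 0, -0.018], "dr": [0, 0, 0]},
    {"delta_pos": [0, 0, 0], "dr": [0, 0, 0]},
    {"delta_pos": [0, 0, 0], "dr": [0, 0, 0]},
    {"delta_pos": [0, 0, 0], "dr": [0, 0, 0]},
  ],
)

```text
t: 6.9
position: [666.2, 127.2, 82.6]
orientation: [0.587, 0.81, 0.001, 0.001]
wrist_force: [-0.2, -0.2, -0.4]
gripper_width: 64.3
```

Run:
```python
from h import *
f=grab('wrist','w6'); T=readout.get_state()['position'];print(T)
g=grab('scene','s6');k=proj(g,[[T[0],T[1],60]])[0].astype(int);print(k)
c=g['img'][k[1]-40:k[1]+40,k[0]-50:k[0]+50];cv2.imwrite('pics/s6c.png',cv2.resize(c,(800,640)[:2],interpolation=cv2.INTER_CUBIC)[:600])
```

```text
[666.34973453 127.10178383  82.67713032]
[307 186]
```

View pics/w6.png

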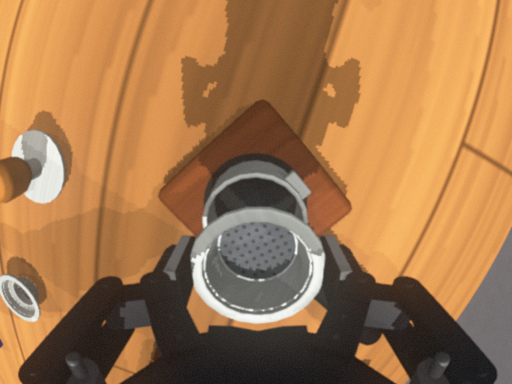

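View pics/s6c.png

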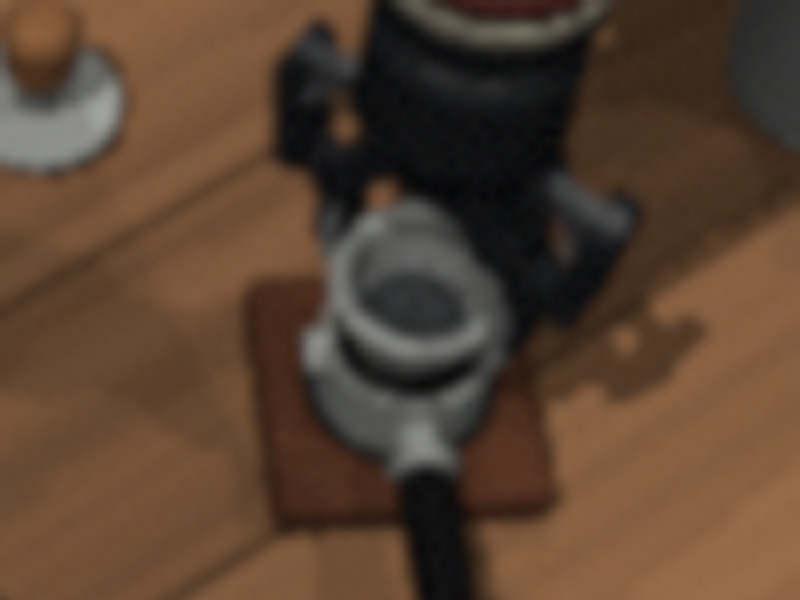

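Run:
```python
from h import *
g=load('s6');T=np.array([666.3,127.1,82.7]);k=[307,186]
big=cv2.resize(g['img'][146:226,257:357],(800,640),interpolation=cv2.INTER_CUBIC)
t=np.linspace(0,2*np.pi,60)
for c,r,z,col in[(T,34,T[2]+22,(0,255,0)),((664.5,127.5),33,58,(0,0,255)),((664.5,127.5),30,58,(0,0,255)),(T,24.5,T[2]-6,(255,0,0))]:
    q=(proj(g,np.c_[c[0]+r*np.cos(t),c[1]+r*np.sin(t),t*0+z])-[257,146]+.5)*8
    cv2.polylines(big,[q.astype(np.int32)],True,col,1)
w=load('w6');b2=w['img'].copy()
for c,r,z,col in[(T,34,T[2]+22,(0,255,0)),((664.5,127.5),33,58,(0,0,255)),(T,22.5,T[2]-6,(255,0,0))]:
    cv2.polylines(b2,[proj(w,np.c_[c[0]+r*np.cos(t),c[1]+r*np.sin(t),t*0+z],True).astype(np.int32)],True,col,1)
cv2.imwrite('pics/s6d.png',big[:600]);cv2.imwrite('pics/w6d.png',cv2.resize(b2[120:340,130:400],None,fx=2.7,fy=2.7,interpolation=cv2.INTER_CUBIC))
```

```text
(no output)
```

View pics/s6d.png

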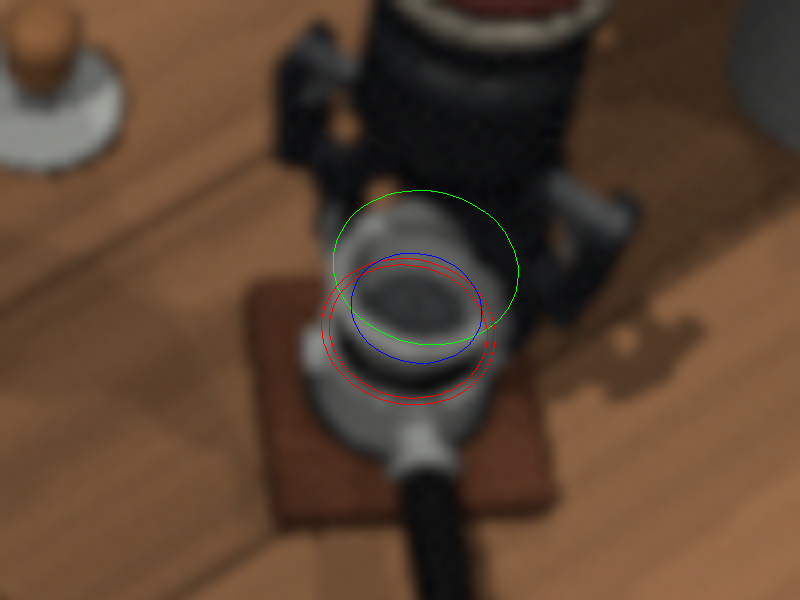

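View pics/w6d.png

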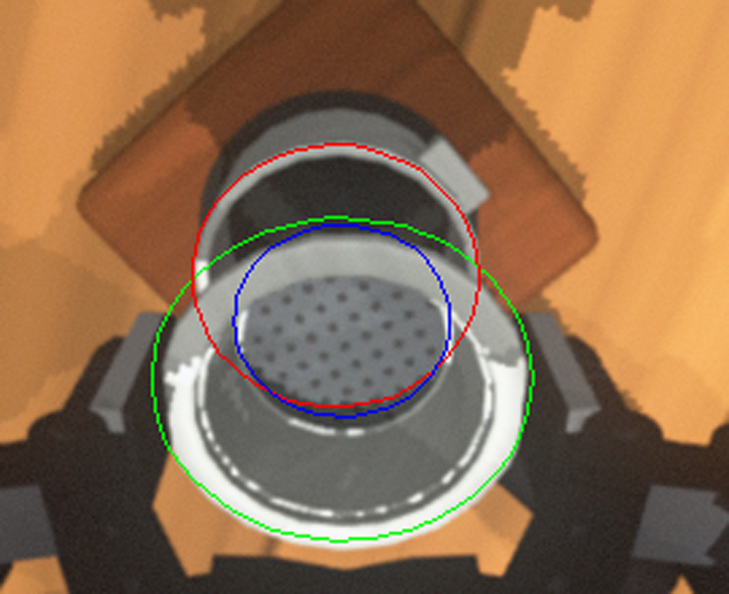

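Run:
```python
from h import *
n=np.array([-.31,.95])
for fn,T in(('w3',[449.07,265.19,5.99]),('w4',[448.23,264.68,154]),('w5',[687.6,48.6,168.6]),('w6',[666.35,127.1,82.68])):
    f=load(fn);R=cv2.Rodrigues(f['rvec'].reshape(3))[0];c=-R.T@f['tvec'].reshape(3)
    for z in (22,18): 
        e=ell(f,(257,264),T[2]+z,r=80,fish=True);d=e[2][:2]-T[:2];print(fn,z,e[0],e[1],d.round(1),(d@n).round(1),e[3],(c-T).round(1),R[2].round(3))
```

```text
w3 22 (257.1, 264.8) (np.float64(116.7), np.float64(137.6)) [-0.3  1.5] 1.5 67.3 [-23.6  73.3 142.6] [ 0.094 -0.287 -0.953]
w3 18 (257.1, 264.8) (np.float64(116.7), np.float64(137.6)) [ 0.5 -0.9] -1.0 69.5 [-23.6  73.3 142.6] [ 0.094 -0.287 -0.953]
w4 22 (255.2, 267.3) (np.float64(120.4), np.float64(140.0)) [ 0.4 -0.5] -0.6 68.5 [-22.9  73.7 143.8] [ 0.094 -0.287 -0.953]
w4 18 (255.2, 267.3) (np.float64(120.4), np.float64(140.0)) [ 1.2 -2.9] -3.1 70.7 [-22.9  73.7 143.8] [ 0.094 -0.287 -0.953]
w5 22 (257.2, 264.9) (np.float64(117.1), np.float64(137.3)) [-0.3  1.6] 1.6 66.5 [-23.2  73.2 142.2] [ 0.09  -0.287 -0.954]
w5 18 (257.2, 264.9) (np.float64(117.1), np.float64(137.3)) [ 0.4 -0.8] -0.9 68.7 [-23.2  73.2 142.2] [ 0.09  -0.287 -0.954]
w6 22 (259.2, 246.8) (np.float64(142.8), np.float64(156.6)) [-2.6 11.4] 11.6 81.2 [-23.8  73.5 142.5] [ 0.094 -0.288 -0.953]
w6 18 (259.2, 246.8) (np.float64(142.8), np.float64(156.6)) [-1.9  9.3] 9.4 83.8 [-23.8  73.5 142.5] [ 0.094 -0.288 -0.953]
```

Run:
```python
from h import *
f=load('w3');T=np.array([449.07,265.19,5.99])
print(proj(f,[T+[0,0,22],T+[0,0,0],T+[-3.1,9.5,22]],True),cast(f,[(257.1,264.8)],28,True),f['tvec'],f['rvec'])
f=load('w6');T=np.array([666.35,127.1,82.68]);print(proj(f,[T+[0,0,22]],True))
```

```text
[[256.61742567 267.40723351]
 [256.70986365 245.67848328]
 [256.61139543 249.248963  ]] [[448.82637401 266.6749415   28.        ]] [-509.59306398  135.63109838  199.00914304] [-2.8022737  -0.44677781 -0.06883689]
[[256.81594987 267.9176179 ]]
```

```bash
cat >> h.py <<'E'
def cf(P):
    A=np.c_[2*P,np.ones(len(P))];x=np.linalg.lstsq(A,(P**2).sum(1),rcond=None)[0];r=np.sqrt(x[2]+x[:2]@x[:2]);return x[:2].round(2),r.round(2),np.std(np.hypot(*(P-x[:2]).T)-r).round(2)
def circ(f,uv,z,kind='grey',r=30,fish=True):
    m=mask(f,kind); u,v=map(int,uv); sub=np.zeros_like(m); sub[max(0,v-r):v+r,max(0,u-r):u+r]=m[max(0,v-r):v+r,max(0,u-r):u+r]
    cs,_=cv2.findContours(sub,cv2.RETR_EXTERNAL,cv2.CHAIN_APPROX_NONE); c=cv2.convexHull(max(cs,key=cv2.contourArea)).reshape(-1,2)
    P=cast(f,c,z,fish)[:,:2]; x,R,s=cf(P)
    k=np.abs(np.hypot(*(P-x).T)-R)<2*s+.3; return cf(P[k])
E
python3 - <<'E'
from h import *
n=np.array([-.31,.95])
print('w1',circ(load('w1'),(265,176),28,r=45),circ(load('w2'),(253,258),28,r=90))
for fn,T in(('w3',[449.07,265.19,5.99]),('w4',[448.23,264.68,154]),('w5',[687.6,48.6,168.6])):
    f=load(fn)
    for z in (22,20,18): 
        e=circ(f,(257,264),T[2]+z,r=80);d=e[0]-T[:2];print(fn,z,e,d.round(1),(d@n).round(1))
E
```

```text
w1 (array([450.56, 261.98]), np.float64(33.79), np.float64(0.17)) (array([450.47, 262.72]), np.float64(33.65), np.float64(0.19))
w3 22 (array([450.15, 262.6 ]), np.float64(33.72), np.float64(0.21)) [ 1.1 -2.6] -2.8
w3 20 (array([450.56, 261.34]), np.float64(34.28), np.float64(0.21)) [ 1.5 -3.9] -4.1
w3 18 (array([450.97, 260.09]), np.float64(34.84), np.float64(0.22)) [ 1.9 -5.1] -5.4
w4 22 (array([450.15, 260.61]), np.float64(34.52), np.float64(1.28)) [ 1.9 -4.1] -4.5
w4 20 (array([450.55, 259.34]), np.float64(35.09), np.float64(1.3)) [ 2.3 -5.3] -5.8
w4 18 (array([450.96, 258.06]), np.float64(35.66), np.float64(1.32)) [ 2.7 -6.6] -7.1
w5 22 (array([688.43,  46.3 ]), np.float64(33.45), np.float64(0.32)) [ 0.8 -2.3] -2.4
w5 20 (array([688.83,  45.05]), np.float64(34.01), np.float64(0.32)) [ 1.2 -3.6] -3.8
w5 18 (array([689.23,  43.79]), np.float64(34.56), np.float64(0.33)) [ 1.6 -4.8] -5.1
```

Run:
```python
from h import *
f=load('w5')
m=(cv2.cvtColor(f['img'],cv2.COLOR_BGR2GRAY)<70).astype(np.uint8)*255
n,l,s,c=cv2.connectedComponentsWithStats(m); k=l[91,261]
cs,_=cv2.findContours((l==k).astype(np.uint8),cv2.RETR_EXTERNAL,cv2.CHAIN_APPROX_NONE);cc=cv2.convexHull(max(cs,key=cv2.contourArea)).reshape(-1,2)
print(cf(cast(f,cc,22,True)[:,:2]))
# outer rim: points from crop picture w5c (800x600, x5, off 180,30), free of lugs
pts=np.array([(210,315),(220,265),(262,180),(300,148),(350,124),(406,116),(455,122),(603,320),(590,265),(375,502),(440,502),(300,470)])/5+[180,30]-.5
print(cf(cast(f,pts,58,True)[:,:2]))
```

```text
(array([664.34, 129.21]), np.float64(30.22), np.float64(0.25))
(array([664.16, 128.32]), np.float64(32.91), np.float64(0.44))
```

Call:
jog_arm(
  motion=[
    {"delta_pos": [-0.0029, 0.004, 0], "dr": [0, 0, 0]},
    {"delta_pos": [0, 0, 0], "dr": [0, 0, 0]},
    {"delta_pos": [0, 0, -0.01], "dr": [0, 0, 0]},
    {"delta_pos": [0, 0, -0.01], "dr": [0, 0, 0]},
    {"delta_pos": [0, 0, -0.007], "dr": [0, 0, 0]},
    {"delta_pos": [0, 0, -0.005], "dr": [0, 0, 0]},
    {"delta_pos": [0, 0, -0.004], "dr": [0, 0, 0]},
    {"delta_pos": [0, 0, 0], "dr": [0, 0, 0]},
    {"delta_pos": [0, 0, 0], "dr": [0, 0, 0]},
  ],
)

```text
t: 7.9
position: [663.5, 130.7, 47.9]
orientation: [0.587, 0.809, 0.001, 0.001]
wrist_force: [-7.5, -1.1, 23.9]
gripper_width: 64.2
```

Run:
```python
from h import *
f=grab('wrist','w7'); T=readout.get_state();print(T['position'],T['wrist_force'])
cv2.imwrite('pics/w7c.png',cv2.resize(f['img'][120:340,130:400],None,fx=2.7,fy=2.7,interpolation=cv2.INTER_CUBIC))
```

```text
[663.54765383 130.73772452  47.92442372] [-6.93528114 -1.21150793 23.5687289 ]
```

View pics/w7c.png

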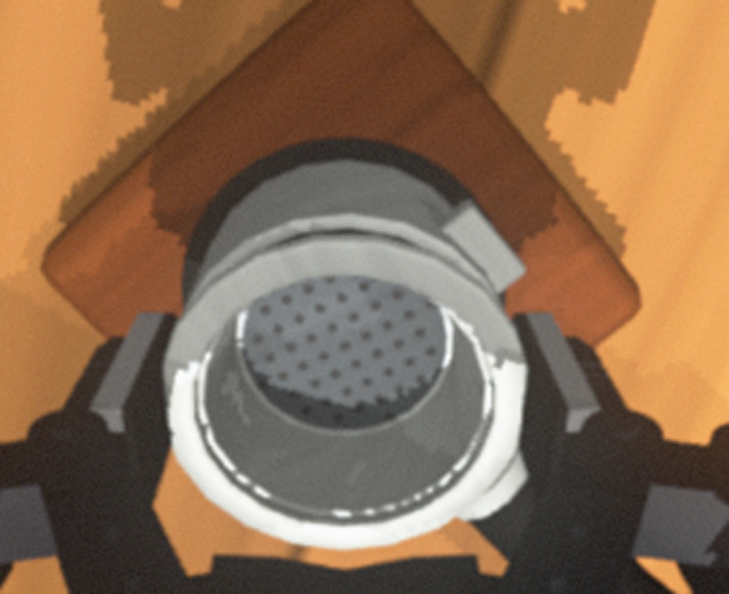

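Call:
jog_arm(
  motion=[
    {"delta_pos": [0, 0, 0.003], "dr": [0, 0, 0]},
    {"delta_pos": [-0.0014, -0.0005, 0], "dr": [0, 0, 0]},
    {"delta_pos": [0, 0, 0], "dr": [0, 0, 0]},
    {"delta_pos": [0, 0, -0.003], "dr": [0, 0, 0]},
    {"delta_pos": [0, 0, 0], "dr": [0, 0, 0]},
    {"delta_pos": [0, 0, 0], "dr": [0, 0, 0]},
  ],
)

```text
t: 8.55
position: [663.4, 130.6, 47.3]
orientation: [0.587, 0.809, 0.002, 0.002]
wrist_force: [0.7, 0.9, 14.7]
gripper_width: 64.0
```

Call:
jog_arm(
  motion=[
    {"delta_pos": [0, 0, 0.0], "dr": [0, 0, 0]},
    {"delta_pos": [0, 0, 0], "dr": [0, 0, 0]},
    {"delta_pos": [0, 0, 0], "dr": [0, 0, 0]},
    {"delta_pos": [0, 0, 0.0], "dr": [0, 0, 0]},
    {"delta_pos": [0, 0, 0], "dr": [0, 0, 0]},
  ],
  gripper=0.0854,
)

```text
t: 9.05
position: [661.2, 130.2, 45.1]
orientation: [0.587, 0.809, -0.0, -0.0]
wrist_force: [0.6, 0.1, 0.5]
gripper_width: 85.3
```

Run:
```python
from h import *
f=grab('wrist','w8'); T=readout.get_state();print(T['position'],T['wrist_force'])
cv2.imwrite('pics/w8c.png',cv2.resize(f['img'][120:340,130:400],None,fx=2.7,fy=2.7,interpolation=cv2.INTER_CUBIC))
```

```text
[661.22059412 130.23017959  45.21112597] [-0.00090683  0.75152071  0.58544783]
```

View pics/w8c.png

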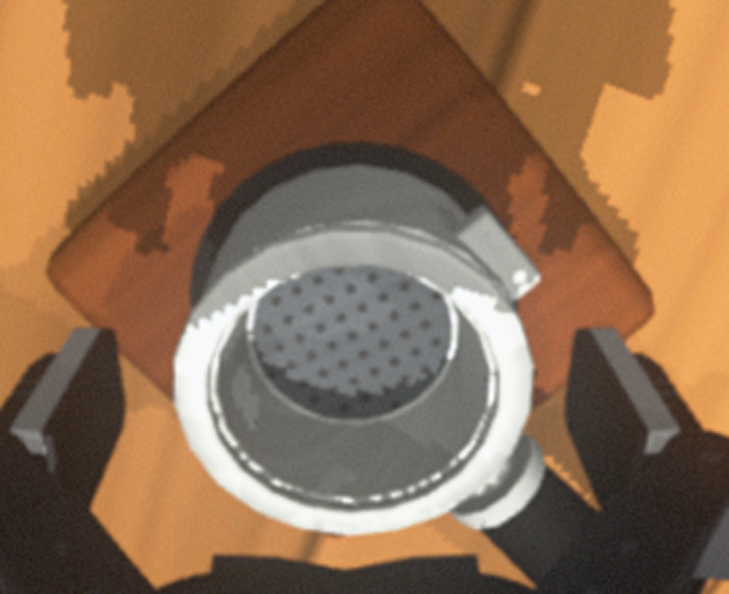

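Call:
jog_arm(
  motion=[
    {"delta_pos": [0, 0, 0.02], "dr": [0, 0, 0]},
    {"delta_pos": [0, 0, 0.04], "dr": [0, 0, 0]},
    {"delta_pos": [0.006, -0.02, 0.04], "dr": [0, 0, 0]},
    {"delta_pos": [0.007, -0.02, 0.02], "dr": [0, 0, 0]},
    {"delta_pos": [0.007, -0.02, 0], "dr": [0, 0, 0]},
    {"delta_pos": [0.006, -0.02, 0], "dr": [0, 0, 0]},
    {"delta_pos": [0, 0, 0], "dr": [0, 0, 0]},
    {"delta_pos": [0, 0, 0], "dr": [0, 0, 0]},
  ],
)

```text
t: 9.9
position: [686.6, 49.6, 163.7]
orientation: [0.588, 0.809, -0.001, -0.001]
wrist_force: [-0.3, -0.5, -0.0]
gripper_width: 85.5
```

Run:
```python
from h import *
f=grab('wrist','w9'); T=readout.get_state();print(T['position'],T['wrist_force'])
cv2.imwrite('pics/w9c.png',cv2.resize(f['img'][30:160,180:340],None,fx=4,fy=4,interpolation=cv2.INTER_CUBIC))
g=grab('scene','s9');c=g['img'][146:226,257:357];cv2.imwrite('pics/s9c.png',cv2.resize(c,(700,560),interpolation=cv2.INTER_CUBIC))
for z in(60,62,64,68,70):print(z,circ(f,(260,92),z,r=40))
```

```text
[686.53040312  50.2693287  163.89972806] [-0.49329571  0.43274026 -0.34813391]
60 (array([668.63, 125.46]), np.float64(38.6), np.float64(0.8))
62 (array([668.59, 125.44]), np.float64(38.29), np.float64(0.79))
64 (array([668.55, 125.42]), np.float64(37.98), np.float64(0.78))
68 (array([668.47, 125.38]), np.float64(37.35), np.float64(0.77))
70 (array([668.43, 125.36]), np.float64(37.04), np.float64(0.77))
```

View pics/w9c.png

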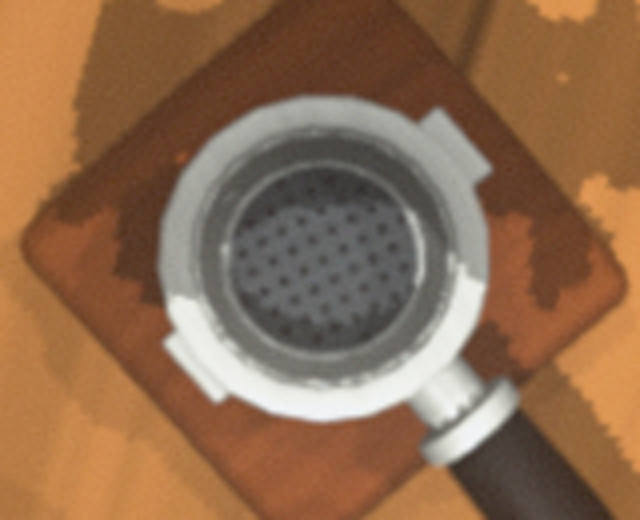

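View pics/s9c.png

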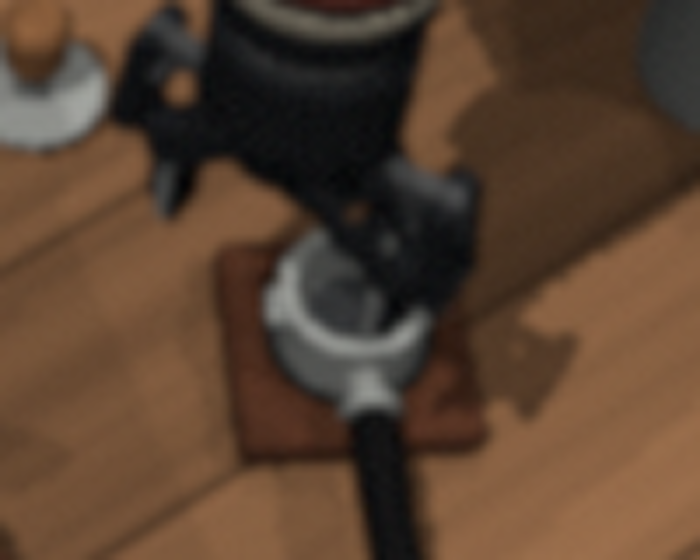

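Run:
```python
from h import *
f=load('w9')
pts=np.array([(160,250),(175,182),(210,133),(260,104),(320,96),(380,104),(488,250),(480,300),(450,360),(410,395),(320,420),(240,397)])/4+[180,30]-.5
for z in(62,66,70):print(z,cf(cast(f,pts,z,True)[:,:2]))
fl=np.array([(222,255),(245,195),(322,160),(400,195),(425,255),(395,325),(322,353),(250,325)])/4+[180,30]-.5
for z in(35,40):print(z,cf(cast(f,fl,z,True)[:,:2]))
```

```text
62 (array([663.4 , 127.56]), np.float64(33.62), np.float64(0.32))
66 (array([663.4 , 127.49]), np.float64(33.07), np.float64(0.32))
70 (array([663.4 , 127.42]), np.float64(32.52), np.float64(0.31))
35 (array([663.57, 127.94]), np.float64(22.47), np.float64(0.28))
40 (array([663.57, 127.85]), np.float64(22.06), np.float64(0.28))
```

Call:
jog_arm(
  motion=[
    {"delta_pos": [-0.019, -0.0265, 0], "dr": [0, 0, 0]},
    {"delta_pos": [-0.019, -0.0265, 0], "dr": [0, 0, 0]},
    {"delta_pos": [-0.019, -0.0265, 0], "dr": [0, 0, 0]},
    {"delta_pos": [-0.019, -0.0265, 0], "dr": [0, 0, 0]},
    {"delta_pos": [-0.019, -0.0265, 0], "dr": [0, 0, 0]},
    {"delta_pos": [-0.019, -0.0265, 0], "dr": [0, 0, 0]},
    {"delta_pos": [-0.019, -0.0265, 0], "dr": [0, 0, 0]},
    {"delta_pos": [-0.019, -0.0265, 0], "dr": [0, 0, 0]},
    {"delta_pos": [-0.019, -0.0265, 0], "dr": [0, 0, 0]},
    {"delta_pos": [-0.019, -0.0265, 0], "dr": [0, 0, 0]},
    {"delta_pos": [-0.019, -0.0265, 0], "dr": [0, 0, 0]},
    {"delta_pos": [-0.019, -0.0265, 0], "dr": [0, 0, 0]},
    {"delta_pos": [0, 0, 0], "dr": [0, 0, 0]},
    {"delta_pos": [0, 0, 0], "dr": [0, 0, 0]},
    {"delta_pos": [0, 0, 0], "dr": [0, 0, 0]},
  ],
)

```text
t: 11.5
position: [459.8, -266.7, 165.3]
orientation: [0.587, 0.81, 0.0, -0.0]
wrist_force: [0.3, -0.7, 0.6]
gripper_width: 85.1
```

Run:
```python
from h import *
f=grab('wrist','w10'); T=readout.get_state();print(T['position'],T['joints'])
uv=proj(f,[[460,-268,28]],True)[0];print(uv)
print(circ(f,uv,28,r=60),circ(f,uv,0,r=60))
cv2.imwrite('pics/w10c.png',cv2.resize(f['img'][110:300,150:400],None,fx=3,fy=3,interpolation=cv2.INTER_CUBIC))
```

```text
[ 459.88242508 -266.67166494  165.34084861] [-6.63243747e-01  3.49653999e-01 -2.49831171e-01  9.71587475e-01
  3.13467293e-04  5.90226845e-01]
[257.04199428 179.61997084]
(array([ 463.59, -268.25]), np.float64(37.99), np.float64(0.65)) (array([ 466.32, -275.73]), np.float64(41.79), np.float64(0.72))
```

View pics/w10c.png

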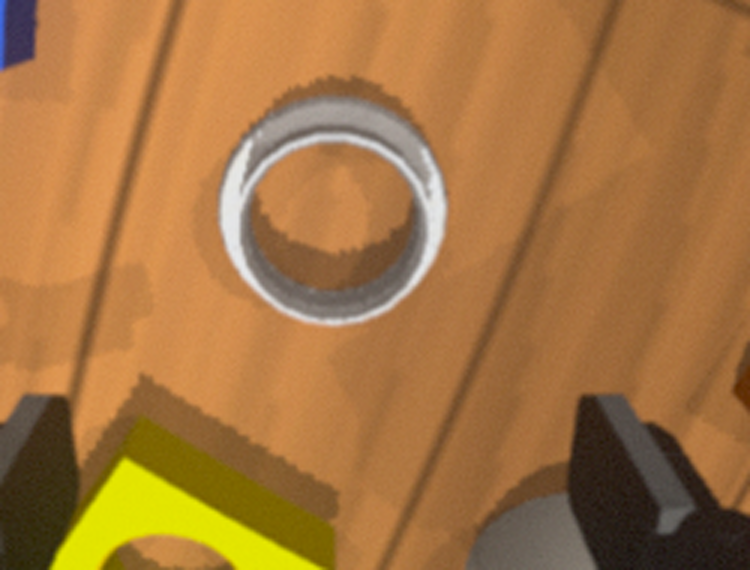

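Run:
```python
from h import *
f=load('w10')
m=mask(f,'grey');sub=np.zeros_like(m);sub[125:230,205:310]=m[125:230,205:310]
cs,_=cv2.findContours(sub,cv2.RETR_EXTERNAL,cv2.CHAIN_APPROX_NONE);c=cv2.convexHull(max(cs,key=cv2.contourArea)).reshape(-1,2).astype(float)
up=c[c[:,1]<175];lo=c[c[:,1]>195]
from scipy.optimize import least_squares
for pts,z,R in((up,0,41.5),(lo,28,33)):
    P=cast(f,pts,z,True)[:,:2]
    s=least_squares(lambda x:np.hypot(*(P-x).T)-R,[463,-270]);print(len(pts),s.x.round(1),np.std(s.fun).round(2))
```

```text
19 [ 466.2 -275.1] 0.25
14 [ 466.  -274.1] 0.56
```

Call:
jog_arm(
  motion=[
    {"delta_pos": [0.0062, -0.0079, -0.03], "dr": [0, 0, 0]},
    {"delta_pos": [0, 0, -0.04], "dr": [0, 0, 0]},
    {"delta_pos": [0, 0, -0.04], "dr": [0, 0, 0]},
    {"delta_pos": [0, 0, -0.03], "dr": [0, 0, 0]},
    {"delta_pos": [0, 0, -0.018], "dr": [0, 0, 0]},
    {"delta_pos": [0, 0, 0], "dr": [0, 0, 0]},
    {"delta_pos": [0, 0, 0], "dr": [0, 0, 0]},
    {"delta_pos": [0, 0, 0], "dr": [0, 0, 0]},
  ],
)

```text
t: 12.35
position: [466.6, -275.9, 8.7]
orientation: [0.587, 0.81, -0.0, 0.001]
wrist_force: [-0.2, -1.0, 0.3]
gripper_width: 85.5
```

Run:
```python
from h import *
f=grab('wrist','w11'); T=readout.get_state();print(T['position'],T['wrist_force'])
cv2.imwrite('pics/w11c.png',cv2.resize(f['img'][140:380,110:400],None,fx=2.5,fy=2.5,interpolation=cv2.INTER_CUBIC))
```

```text
[ 466.6383396  -276.04362929    8.80811771] [0.11000884 0.26432426 0.34653175]
```

View pics/w11c.png

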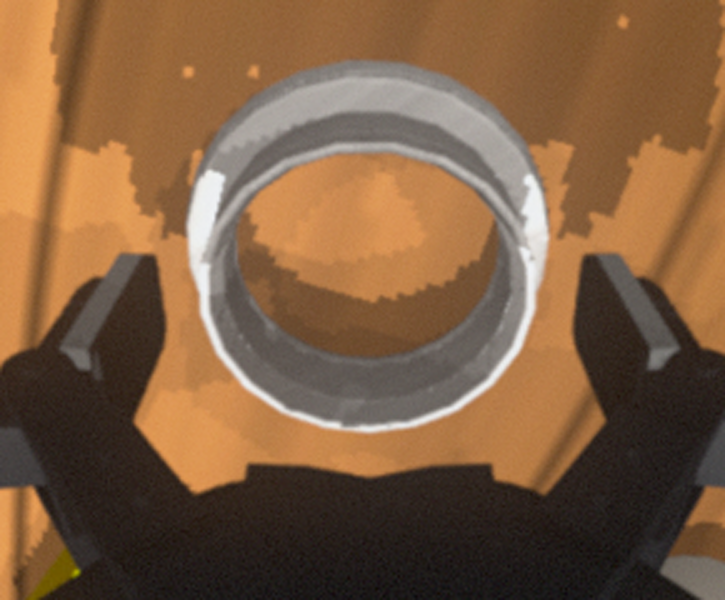

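Call:
jog_arm(
  motion=[
    {"delta_pos": [-0.0005, 0.0012, -0.003], "dr": [0, 0, 0]},
    {"delta_pos": [0, 0, 0], "dr": [0, 0, 0]},
    {"delta_pos": [0, 0, 0], "dr": [0, 0, 0]},
    {"delta_pos": [0, 0, 0], "dr": [0, 0, 0]},
    {"delta_pos": [0, 0, 0], "dr": [0, 0, 0]},
    {"delta_pos": [0, 0, 0], "dr": [0, 0, 0]},
    {"delta_pos": [0, 0, 0], "dr": [0, 0, 0]},
    {"delta_pos": [0, 0, 0], "dr": [0, 0, 0]},
  ],
  gripper=0.058,
)

```text
t: 13.2
position: [465.5, -274.6, 5.7]
orientation: [0.587, 0.81, 0.0, 0.001]
wrist_force: [-0.7, 2.9, 12.3]
gripper_width: 64.9
```

Run:
```python
from h import *
f=grab('wrist','w12'); T=readout.get_state();print(T['position'],T['wrist_force'])
cv2.imwrite('pics/w12c.png',cv2.resize(f['img'][140:380,110:400],None,fx=2.5,fy=2.5,interpolation=cv2.INTER_CUBIC))
```

```text
[ 465.44846798 -274.61370507    5.71796224] [-2.10067496  2.0121211  12.17131254]
```

View pics/w12c.png

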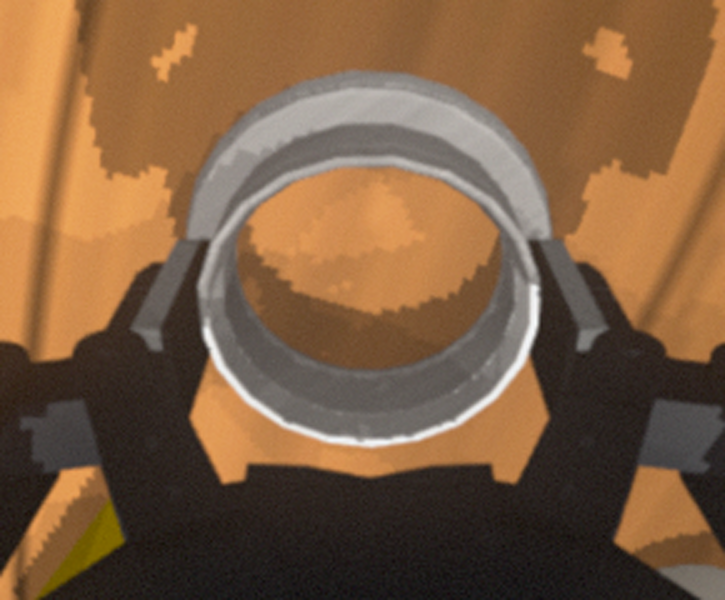

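Run:
```python
from h import *
from scipy.optimize import least_squares
f=load('w12')
# top rim outer edge points from crop w12c (x2.5, off 110,140); skirt foot arc
lo=np.array([(205,330),(225,375),(270,415),(320,436),(370,444),(425,436),(480,412),(520,370),(538,320)])/2.5+[110,140]-.5
up=np.array([(190,225),(215,155),(260,107),(320,79),(375,72),(430,80),(490,115),(530,165),(549,230)])/2.5+[110,140]-.5
for pts,z,R in((up,0,41.5),(lo,28,33)):
    P=cast(f,pts,z,True)[:,:2]
    s=least_squares(lambda x:np.hypot(*(P-x).T)-R,[463,-270]);print(s.x.round(1),np.std(s.fun).round(2),cf(P))
```

```text
[ 465.9 -274.8] 0.47 (array([ 465.51, -273.64]), np.float64(40.49), np.float64(0.25))
[ 465.7 -273.2] 0.28 (array([ 465.85, -273.63]), np.float64(32.63), np.float64(0.23))
```

Call:
jog_arm(
  motion=[
    {"delta_pos": [0, 0, 0.03], "dr": [0, 0, 0]},
    {"delta_pos": [0, 0, 0.04], "dr": [0, 0, 0]},
    {"delta_pos": [0, 0, 0.04], "dr": [0, 0, 0]},
    {"delta_pos": [0.0141, 0.0287, 0.02], "dr": [0, 0, 0]},
    {"delta_pos": [0.0141, 0.0287, 0], "dr": [0, 0, 0]},
    {"delta_pos": [0.0141, 0.0287, 0], "dr": [0, 0, 0]},
    {"delta_pos": [0.0141, 0.0287, 0], "dr": [0, 0, 0]},
    {"delta_pos": [0.0141, 0.0287, 0], "dr": [0, 0, 0]},
    {"delta_pos": [0.0141, 0.0287, 0], "dr": [0, 0, 0]},
    {"delta_pos": [0.0141, 0.0287, 0], "dr": [0, 0, 0]},
    {"delta_pos": [0.0141, 0.0287, 0], "dr": [0, 0, 0]},
    {"delta_pos": [0.0141, 0.0287, 0], "dr": [0, 0, 0]},
    {"delta_pos": [0.0141, 0.0287, 0], "dr": [0, 0, 0]},
    {"delta_pos": [0.0141, 0.0287, 0], "dr": [0, 0, 0]},
    {"delta_pos": [0.0141, 0.0287, 0], "dr": [0, 0, 0]},
    {"delta_pos": [0.0141, 0.0287, 0], "dr": [0, 0, 0]},
    {"delta_pos": [0.0141, 0.0287, 0], "dr": [0, 0, 0]},
    {"delta_pos": [0, 0, 0], "dr": [0, 0, 0]},
    {"delta_pos": [0, 0, 0], "dr": [0, 0, 0]},
  ],
)

```text
t: 15.15
position: [662.2, 127.8, 134.2]
orientation: [0.587, 0.81, -0.0, -0.0]
wrist_force: [-0.3, -0.4, -0.9]
gripper_width: 64.5
```

Call:
jog_arm(
  motion=[
    {"delta_pos": [0, 0, -0.03], "dr": [0, 0, 0]},
    {"delta_pos": [0, 0, -0.02], "dr": [0, 0, 0]},
    {"delta_pos": [0, 0, 0], "dr": [0, 0, 0]},
    {"delta_pos": [0, 0, 0], "dr": [0, 0, 0]},
    {"delta_pos": [0, 0, 0], "dr": [0, 0, 0]},
  ],
)

```text
t: 15.65
position: [663.3, 126.9, 86.0]
orientation: [0.587, 0.809, 0.001, 0.001]
wrist_force: [-0.1, -0.2, -0.7]
gripper_width: 64.7
```

Run:
```python
from h import *
f=grab('wrist','w13'); T=readout.get_state();print(T['position'],T['wrist_force'],T['gripper_width'])
cv2.imwrite('pics/w13c.png',cv2.resize(f['img'][140:380,110:400],None,fx=2.5,fy=2.5,interpolation=cv2.INTER_CUBIC))
```

```text
[663.35959418 127.04505867  86.07651263] [ 0.22625204 -0.02570596 -1.20108762] 64.42943159882357
```

View pics/w13c.png

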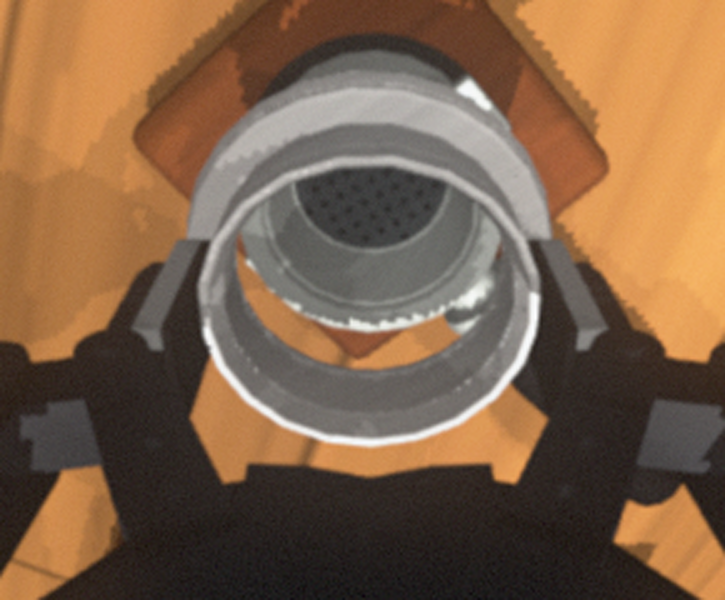

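Call:
jog_arm(
  motion=[
    {"delta_pos": [0, 0, -0.008], "dr": [0, 0, 0]},
    {"delta_pos": [0, 0, -0.007], "dr": [0, 0, 0]},
    {"delta_pos": [0, 0, -0.004], "dr": [0, 0, 0]},
    {"delta_pos": [0, 0, -0.001], "dr": [0, 0, 0]},
    {"delta_pos": [0, 0, 0], "dr": [0, 0, 0]},
    {"delta_pos": [0, 0, 0], "dr": [0, 0, 0]},
  ],
)

```text
t: 16.3
position: [662.6, 127.4, 64.6]
orientation: [0.587, 0.81, 0.0, 0.0]
wrist_force: [0.0, 0.5, -0.5]
gripper_width: 64.6
```

Call:
jog_arm(
  motion=[
    {"delta_pos": [0, 0, -0.001], "dr": [0, 0, 0]},
    {"delta_pos": [0, 0, -0.001], "dr": [0, 0, 0]},
    {"delta_pos": [0, 0, 0], "dr": [0, 0, 0]},
    {"delta_pos": [0, 0, 0], "dr": [0, 0, 0]},
  ],
)

```text
t: 16.7
position: [662.8, 127.4, 63.3]
orientation: [0.587, 0.81, 0.0, 0.0]
wrist_force: [-2.4, 0.3, 4.8]
gripper_width: 64.6
```

Run:
```python
from h import *
f=grab('wrist','w14'); T=readout.get_state();print(T['position'],T['wrist_force'],T['gripper_width'])
cv2.imwrite('pics/w14c.png',cv2.resize(f['img'][140:380,110:400],None,fx=2.5,fy=2.5,interpolation=cv2.INTER_CUBIC))
```

```text
[662.76538927 127.4507588   63.33893229] [-0.95342124  0.08021183  4.41184552] 64.65221461087796
```

View pics/w14c.png

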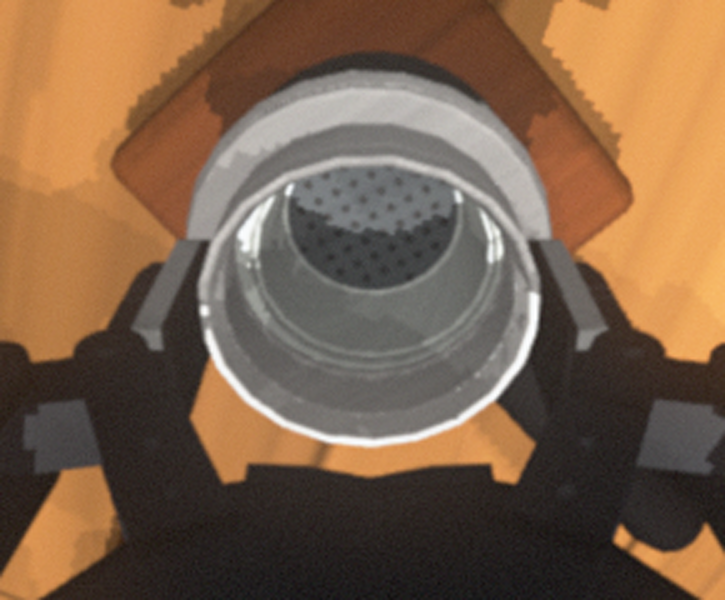

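Call:
jog_arm(
  motion=[
    {"delta_pos": [0, 0, 0], "dr": [0, 0, 0]},
    {"delta_pos": [0, 0, 0], "dr": [0, 0, 0]},
    {"delta_pos": [0, 0, 0], "dr": [0, 0, 0]},
    {"delta_pos": [0, 0, 0], "dr": [0, 0, 0]},
    {"delta_pos": [0, 0, 0.02], "dr": [0, 0, 0]},
    {"delta_pos": [0, 0, 0.04], "dr": [0, 0, 0]},
    {"delta_pos": [0.006, -0.02, 0.04], "dr": [0, 0, 0]},
    {"delta_pos": [0.007, -0.02, 0], "dr": [0, 0, 0]},
    {"delta_pos": [0.007, -0.02, 0], "dr": [0, 0, 0]},
    {"delta_pos": [0.006, -0.02, 0], "dr": [0, 0, 0]},
    {"delta_pos": [0, 0, 0], "dr": [0, 0, 0]},
    {"delta_pos": [0, 0, 0], "dr": [0, 0, 0]},
  ],
  gripper=0.0854,
)

```text
t: 17.95
position: [687.9, 46.5, 160.9]
orientation: [0.588, 0.809, -0.001, -0.001]
wrist_force: [-0.8, -0.1, -0.5]
gripper_width: 85.1
```

Run:
```python
from h import *
f=grab('wrist','w15'); T=readout.get_state();print(T['position'],T['wrist_force'],T['gripper_width'])
cv2.imwrite('pics/w15c.png',cv2.resize(f['img'][20:160,180:340],None,fx=4,fy=4,interpolation=cv2.INTER_CUBIC))
```

```text
[687.8617026   47.23296695 161.20567537] [-0.53948736  0.58516296  0.15966899] 85.20228511200048
```

View pics/w15c.png

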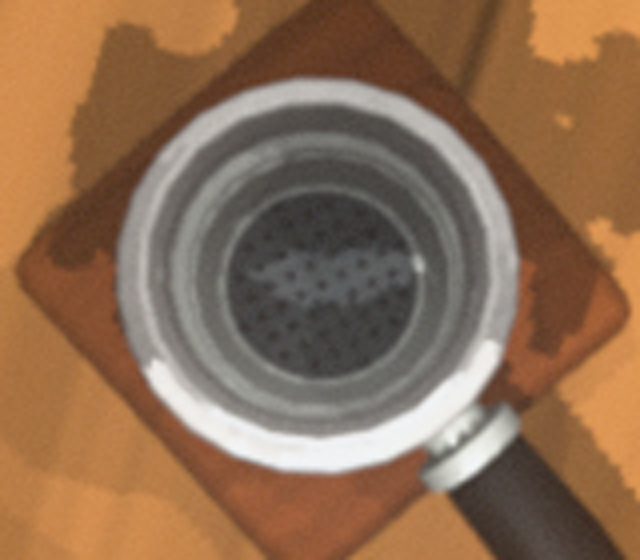

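Run:
```python
from h import *
f=load('w15')
o=np.array([(118,270),(135,195),(185,125),(250,88),(315,78),(390,92),(450,130),(500,200),(518,270)])/4+[180,20]-.5
i=np.array([(142,275),(175,185),(240,125),(320,104),(400,120),(465,180),(490,260),(480,340)])/4+[180,20]-.5
print(cf(cast(f,o,58,True)[:,:2]),cf(cast(f,i,86,True)[:,:2]))
```

```text
(array([662.16, 128.8 ]), np.float64(40.77), np.float64(0.24)) (array([663.01, 127.66]), np.float64(31.46), np.float64(0.43))
```

Call:
jog_arm(
  motion=[
    {"delta_pos": [-0.0279, 0.0062, 0.005], "dr": [0, 0, 0]},
    {"delta_pos": [-0.0279, 0.0062, 0.005], "dr": [0, 0, 0]},
    {"delta_pos": [-0.0279, 0.0062, 0.005], "dr": [0, 0, 0]},
    {"delta_pos": [-0.0279, 0.0062, 0.005], "dr": [0, 0, 0]},
    {"delta_pos": [-0.0279, 0.0062, 0], "dr": [0, 0, 0]},
    {"delta_pos": [-0.0279, 0.0062, 0], "dr": [0, 0, 0]},
    {"delta_pos": [-0.0279, 0.0062, 0], "dr": [0, 0, 0]},
    {"delta_pos": [-0.0279, 0.0062, 0], "dr": [0, 0, 0]},
    {"delta_pos": [0, 0, 0], "dr": [0, 0, 0]},
    {"delta_pos": [0, 0, 0], "dr": [0, 0, 0]},
    {"delta_pos": [0, 0, 0], "dr": [0, 0, 0]},
  ],
)

```text
t: 19.1
position: [466.0, 97.2, 182.5]
orientation: [0.587, 0.81, 0.0, 0.0]
wrist_force: [0.1, 0.3, 0.4]
gripper_width: 85.3
```

Run:
```python
from h import *
f=grab('wrist','w16'); T=readout.get_state();print(T['position'])
uv=proj(f,[[465,96,16]],True)[0];print(uv);
try: print(circ(f,uv,16,r=50))
except Exception as e: print(e)
print(circ(f,uv,53,'knob',r=60))
cv2.imwrite('pics/w16c.png',cv2.resize(f['img'][100:290,150:400],None,fx=3,fy=3,interpolation=cv2.INTER_CUBIC))
```

```text
[466.10448934  97.04867607 182.39702561]
[255.88174552 171.74524398]
(array([468.19,  96.18]), np.float64(33.95), np.float64(0.19))
(array([470.77,  88.88]), np.float64(12.08), np.float64(0.79))
```

View pics/w16c.png

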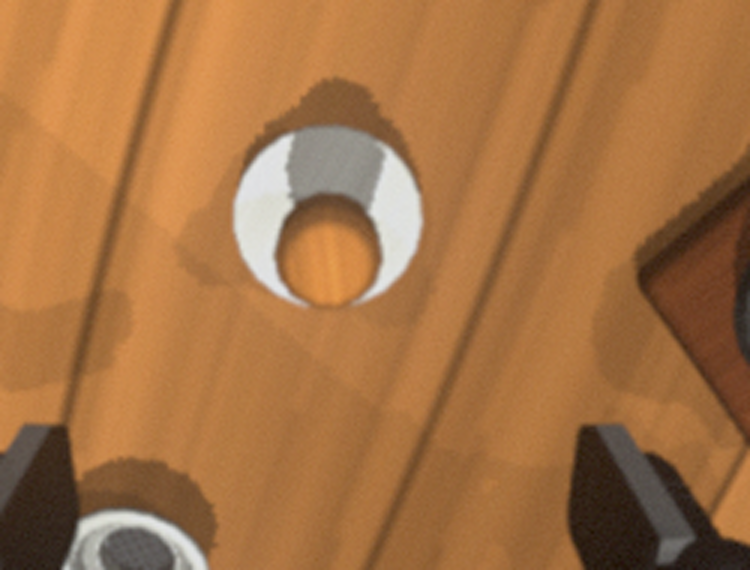

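Call:
jog_arm(
  motion=[
    {"delta_pos": [0.0021, -0.0009, -0.03], "dr": [0, 0, 0]},
    {"delta_pos": [0, 0, -0.04], "dr": [0, 0, 0]},
    {"delta_pos": [0, 0, -0.04], "dr": [0, 0, 0]},
    {"delta_pos": [0, 0, -0.03], "dr": [0, 0, 0]},
    {"delta_pos": [0, 0, -0.01], "dr": [0, 0, 0]},
    {"delta_pos": [0, 0, 0], "dr": [0, 0, 0]},
    {"delta_pos": [0, 0, 0], "dr": [0, 0, 0]},
  ],
)

```text
t: 19.85
position: [468.5, 96.1, 33.4]
orientation: [0.587, 0.809, 0.0, 0.0]
wrist_force: [-0.2, -0.4, -0.4]
gripper_width: 85.4
```

Call:
jog_arm(
  motion=[
    {"delta_pos": [0, 0, 0], "dr": [0, 0, 0]},
    {"delta_pos": [0, 0, 0], "dr": [0, 0, 0]},
    {"delta_pos": [0, 0, 0], "dr": [0, 0, 0]},
    {"delta_pos": [0, 0, 0], "dr": [0, 0, 0]},
    {"delta_pos": [0, 0, 0], "dr": [0, 0, 0]},
    {"delta_pos": [0, 0, 0], "dr": [0, 0, 0]},
    {"delta_pos": [0, 0, 0], "dr": [0, 0, 0]},
    {"delta_pos": [0, 0, 0], "dr": [0, 0, 0]},
    {"delta_pos": [0, 0, 0], "dr": [0, 0, 0]},
    {"delta_pos": [0, 0, 0], "dr": [0, 0, 0]},
  ],
  gripper=0.025,
)

```text
t: 20.85
position: [468.0, 96.2, 33.2]
orientation: [0.587, 0.81, 0.0, 0.001]
wrist_force: [-1.2, 1.0, 7.7]
gripper_width: 31.7
```

Run:
```python
from h import *
f=grab('wrist','w17'); T=readout.get_state();print(T['position'],T['wrist_force'],T['gripper_width'])
print(circ(f,(258,235),16,r=75))
cv2.imwrite('pics/w17c.png',cv2.resize(f['img'][140:380,110:400],None,fx=2.5,fy=2.5,interpolation=cv2.INTER_CUBIC))
```

```text
[468.04335906  96.16875103  33.23775961] [-1.35056335  0.06091039  6.75876878] 31.640361349836844
(array([469.73,  91.7 ]), np.float64(37.63), np.float64(1.17))
```

View pics/w17c.png

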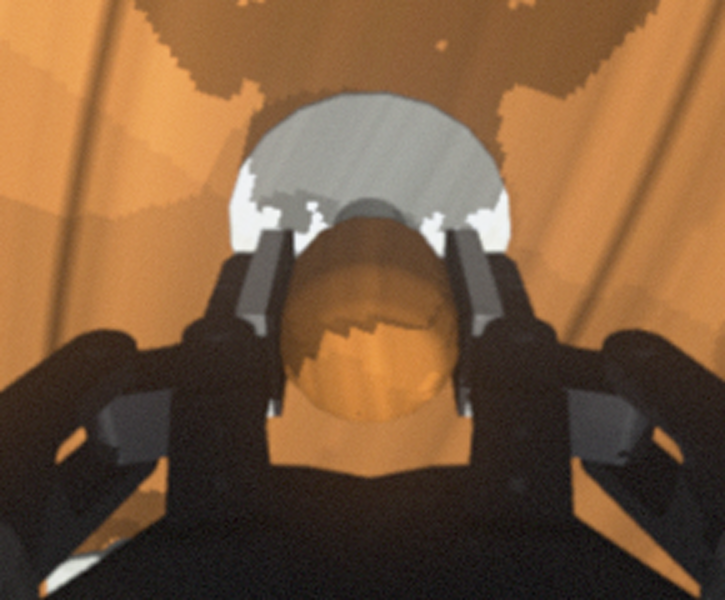

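Call:
jog_arm(
  motion=[
    {"delta_pos": [0, 0, 0.02], "dr": [0, 0, 0]},
    {"delta_pos": [0, 0, 0.035], "dr": [0, 0, 0]},
    {"delta_pos": [0, 0, 0.04], "dr": [0, 0, 0]},
    {"delta_pos": [0, 0, 0.035], "dr": [0, 0, 0]},
    {"delta_pos": [0.0195, 0.0032, 0], "dr": [0, 0, 0]},
    {"delta_pos": [0.0195, 0.0032, 0], "dr": [0, 0, 0]},
    {"delta_pos": [0.0195, 0.0032, 0], "dr": [0, 0, 0]},
    {"delta_pos": [0.0195, 0.0032, 0], "dr": [0, 0, 0]},
    {"delta_pos": [0.0195, 0.0032, 0], "dr": [0, 0, 0]},
    {"delta_pos": [0.0195, 0.0032, 0], "dr": [0, 0, 0]},
    {"delta_pos": [0.0195, 0.0032, 0], "dr": [0, 0, 0]},
    {"delta_pos": [0.0195, 0.0032, 0], "dr": [0, 0, 0]},
    {"delta_pos": [0.0195, 0.0032, 0], "dr": [0, 0, 0]},
    {"delta_pos": [0.0195, 0.0032, 0], "dr": [0, 0, 0]},
    {"delta_pos": [0, 0, 0], "dr": [0, 0, 0]},
    {"delta_pos": [0, 0, 0], "dr": [0, 0, 0]},
    {"delta_pos": [0, 0, 0], "dr": [0, 0, 0]},
  ],
)

```text
t: 22.6
position: [661.4, 128.0, 162.2]
orientation: [0.587, 0.81, -0.0, -0.0]
wrist_force: [0.1, 0.7, -1.5]
gripper_width: 31.6
```

Run:
```python
from h import *
from scipy.optimize import least_squares
arc=None
for fn,T in(('w17',np.array([468.04,96.17,33.24])),('w18',None)):
    if T is None:
        f=grab('wrist','w18'); s=readout.get_state();T=s['position'];print(T,s['wrist_force'],s['gripper_width'])
        cv2.imwrite('pics/w18c.png',cv2.resize(f['img'][140:380,110:400],None,fx=2.5,fy=2.5,interpolation=cv2.INTER_CUBIC))
    else: f=load(fn)
    m=mask(f,'grey');sub=np.zeros_like(m);sub[170:236,200:320]=m[170:236,200:320]
    cs,_=cv2.findContours(sub,cv2.RETR_EXTERNAL,cv2.CHAIN_APPROX_NONE);c=cv2.convexHull(max(cs,key=cv2.contourArea)).reshape(-1,2);c=c[c[:,1]<222]
    P=cast(f,c,T[2]-17.2,True)[:,:2]
    s=least_squares(lambda x:np.hypot(*(P-x).T)-34,T[:2]);print(s.x-T[:2],np.std(s.fun))
```

```text
[0.24090952 0.16240054] 0.1787764716898004
[661.49650446 128.00127706 162.42919433] [ 1.16699343  0.73524823 -2.7006613 ] 31.369581605770296
[-3.56139489 13.25543515] 0.6493005680712619
```

View pics/w18c.png

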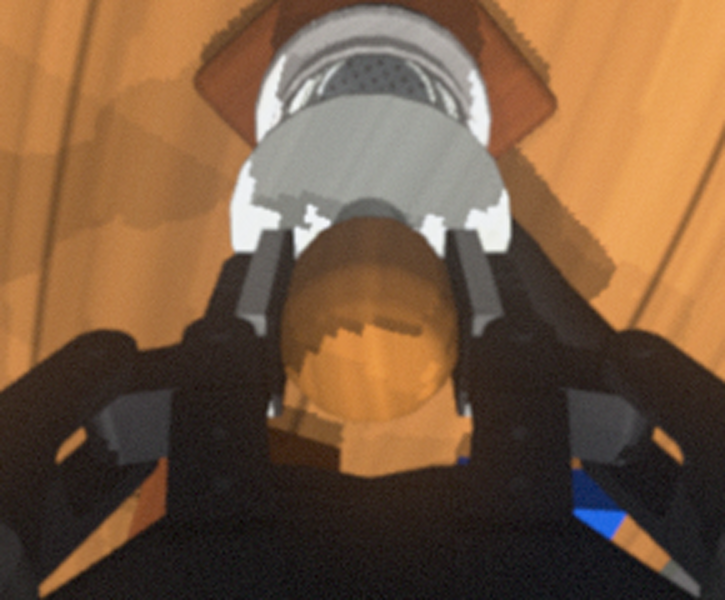

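Call:
jog_arm(
  motion=[
    {"delta_pos": [0.001, 0, -0.015], "dr": [0, 0, 0]},
    {"delta_pos": [0, 0, -0.015], "dr": [0, 0, 0]},
    {"delta_pos": [0, 0, -0.008], "dr": [0, 0, 0]},
    {"delta_pos": [0, 0, -0.005], "dr": [0, 0, 0]},
    {"delta_pos": [0, 0, -0.003], "dr": [0, 0, 0]},
    {"delta_pos": [0, 0, -0.003], "dr": [0, 0, 0]},
    {"delta_pos": [0, 0, 0], "dr": [0, 0, 0]},
    {"delta_pos": [0, 0, 0], "dr": [0, 0, 0]},
  ],
)

```text
t: 23.45
position: [663.6, 128.1, 113.8]
orientation: [0.587, 0.81, 0.0, 0.0]
wrist_force: [0.3, 0.1, -3.1]
gripper_width: 31.5
```

Run:
```python
from h import *
f=grab('wrist','w19'); T=readout.get_state();print(T['position'],T['wrist_force'],T['gripper_width'])
cv2.imwrite('pics/w19c.png',cv2.resize(f['img'][140:380,110:400],None,fx=2.5,fy=2.5,interpolation=cv2.INTER_CUBIC))
```

```text
[663.58431023 128.09910298 113.83803929] [-0.03272641  0.33591599 -2.17190385] 31.83027727359395
```

View pics/w19c.png

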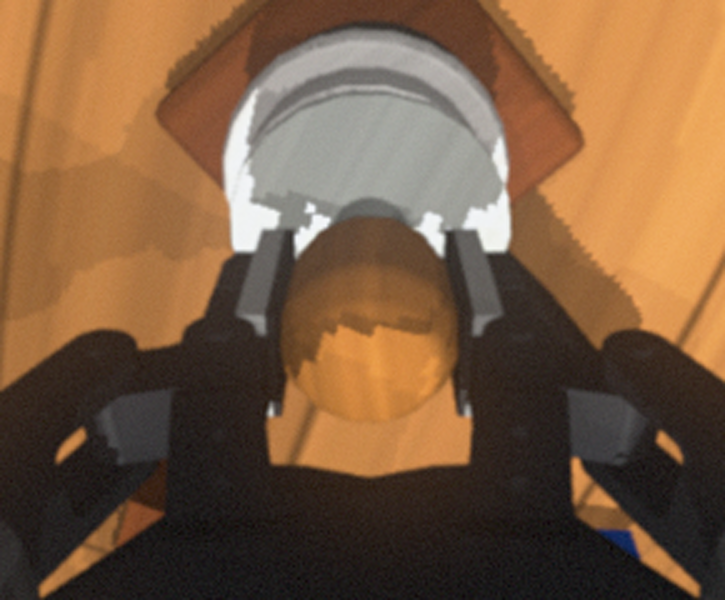

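Call:
jog_arm(
  motion=[
    {"delta_pos": [-0.0005, 0, -0.003], "dr": [0, 0, 0]},
    {"delta_pos": [0, 0, -0.002], "dr": [0, 0, 0]},
    {"delta_pos": [0, 0, -0.001], "dr": [0, 0, 0]},
    {"delta_pos": [0, 0, 0], "dr": [0, 0, 0]},
    {"delta_pos": [0, 0, 0], "dr": [0, 0, 0]},
  ],
)

```text
t: 24.0
position: [662.9, 128.1, 107.4]
orientation: [0.587, 0.81, -0.0, -0.0]
wrist_force: [-0.3, -0.1, -2.4]
gripper_width: 31.8
```

Call:
jog_arm(
  motion=[
    {"delta_pos": [0, 0, -0.0007], "dr": [0, 0, 0]},
    {"delta_pos": [0, 0, 0], "dr": [0, 0, 0]},
    {"delta_pos": [0, 0, 0], "dr": [0, 0, 0]},
  ],
)

```text
t: 24.3
position: [663.0, 128.1, 107.3]
orientation: [0.587, 0.81, 0.0, 0.0]
wrist_force: [-1.9, 0.4, 4.2]
gripper_width: 31.2
```

Call:
jog_arm(
  motion=[
    {"delta_pos": [0, 0, 0], "dr": [0, 0, 0]},
    {"delta_pos": [0, 0, 0], "dr": [0, 0, 0]},
    {"delta_pos": [0, 0, 0], "dr": [0, 0, 0]},
    {"delta_pos": [0, 0, 0], "dr": [0, 0, 0]},
    {"delta_pos": [0, 0, 0], "dr": [0, 0, 0]},
    {"delta_pos": [0, 0, 0], "dr": [0, 0, 0]},
    {"delta_pos": [0, 0, 0.02], "dr": [0, 0, 0]},
    {"delta_pos": [0, 0, 0.04], "dr": [0, 0, 0]},
    {"delta_pos": [0, 0, 0.04], "dr": [0, 0, 0]},
    {"delta_pos": [0.006, -0.02, 0], "dr": [0, 0, 0]},
    {"delta_pos": [0.007, -0.02, 0], "dr": [0, 0, 0]},
    {"delta_pos": [0.007, -0.02, 0], "dr": [0, 0, 0]},
    {"delta_pos": [0.006, -0.02, 0], "dr": [0, 0, 0]},
    {"delta_pos": [0, 0, 0], "dr": [0, 0, 0]},
    {"delta_pos": [0, 0, 0], "dr": [0, 0, 0]},
  ],
  gripper=0.0854,
)

```text
t: 25.8
position: [688.7, 47.0, 205.7]
orientation: [0.588, 0.809, -0.0, -0.001]
wrist_force: [-0.6, -0.4, -0.1]
gripper_width: 85.3
```

Run:
```python
from h import *
f=grab('wrist','w20'); T=readout.get_state();print(T['position'],T['wrist_force'],T['gripper_width'])
cv2.imwrite('pics/w20c.png',cv2.resize(f['img'][20:170,170:350],None,fx=4,fy=4,interpolation=cv2.INTER_CUBIC))
g=grab('scene','s20');c=g['img'][136:226,257:357];cv2.imwrite('pics/s20c.png',cv2.resize(c,None,fx=6,fy=6,interpolation=cv2.INTER_CUBIC))
```

```text
[688.60617708  47.7104378  205.99460137] [-0.29948999  0.44562731  0.76039858] 85.67160103318018
```

View pics/w20c.png

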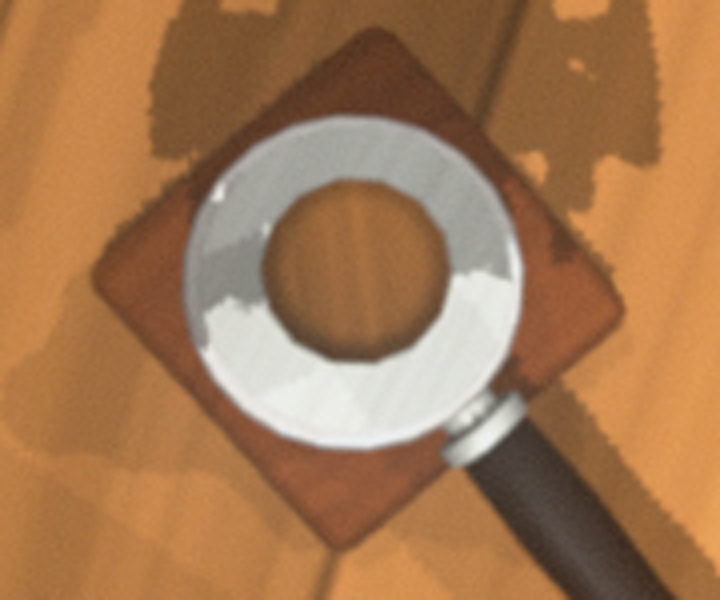

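View pics/s20c.png

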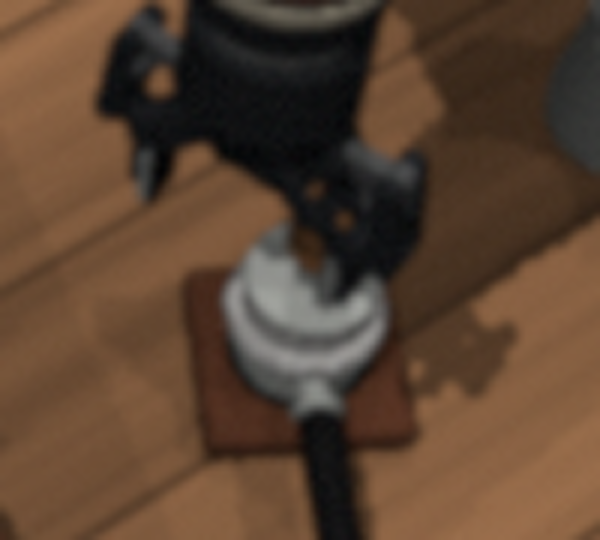

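Call:
jog_arm(
  motion=[
    {"delta_pos": [-0.0252, -0.0123, 0], "dr": [0, 0, 0]},
    {"delta_pos": [-0.0252, -0.0123, 0], "dr": [0, 0, 0]},
    {"delta_pos": [-0.0252, -0.0123, 0], "dr": [0, 0, 0]},
    {"delta_pos": [-0.0252, -0.0123, 0], "dr": [0, 0, 0]},
    {"delta_pos": [-0.0252, -0.0123, 0], "dr": [0, 0, 0]},
    {"delta_pos": [-0.0252, -0.0123, -0.01], "dr": [0, 0, 0]},
    {"delta_pos": [-0.0252, -0.0123, -0.01], "dr": [0, 0, 0]},
    {"delta_pos": [-0.0252, -0.0123, -0.01], "dr": [0, 0, 0]},
    {"delta_pos": [-0.0252, -0.0123, -0.01], "dr": [0, 0, 0]},
    {"delta_pos": [-0.0252, -0.0123, -0.01], "dr": [0, 0, 0]},
    {"delta_pos": [0, 0, 0], "dr": [0, 0, 0]},
    {"delta_pos": [0, 0, 0], "dr": [0, 0, 0]},
    {"delta_pos": [0, 0, 0], "dr": [0, 0, 0]},
  ],
)

```text
t: 27.2
position: [438.1, -74.7, 157.3]
orientation: [0.587, 0.81, 0.0, 0.001]
wrist_force: [0.6, -0.0, -0.8]
gripper_width: 85.8
```

Run:
```python
from h import *
f=grab('wrist','w21'); T=readout.get_state();print(T['position'])
uv=proj(f,[[436,-75,24]],True)[0];print(uv,circ(f,uv,24,r=50))
print(cast(load('top0'),[(293.8,155.5)],34))
```

```text
[438.10072761 -74.65270341 157.24652605]
[254.83849199 178.97113325] (array([436.99, -74.32]), np.float64(33.71), np.float64(0.16))
[[ 652.15985811 -111.75674849   34.        ]]
```

View pics/w21.png

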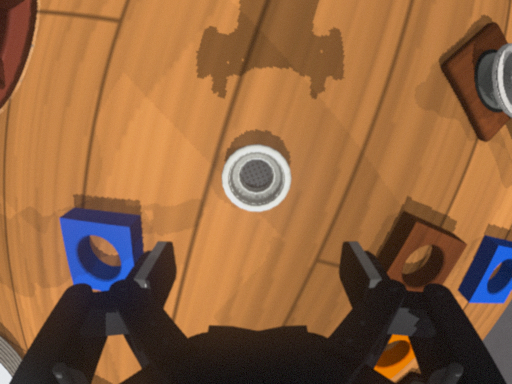

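Call:
jog_arm(
  motion=[
    {"delta_pos": [-0.0011, 0.0003, -0.03], "dr": [0, 0, 0]},
    {"delta_pos": [0, 0, -0.04], "dr": [0, 0, 0]},
    {"delta_pos": [0, 0, -0.04], "dr": [0, 0, 0]},
    {"delta_pos": [0, 0, -0.03], "dr": [0, 0, 0]},
    {"delta_pos": [0, 0, -0.01], "dr": [0, 0, 0]},
    {"delta_pos": [0, 0, 0], "dr": [0, 0, 0]},
    {"delta_pos": [0, 0, 0], "dr": [0, 0, 0]},
  ],
)

```text
t: 27.95
position: [436.9, -74.7, 7.7]
orientation: [0.587, 0.81, 0.0, 0.001]
wrist_force: [0.0, 0.7, 0.5]
gripper_width: 85.5
```

Run:
```python
from h import *
f=grab('wrist','w22'); T=readout.get_state();print(T['position'])
print(circ(f,(257,262),24,r=75))
cv2.imwrite('pics/w22c.png',cv2.resize(f['img'][140:380,110:400],None,fx=2.5,fy=2.5,interpolation=cv2.INTER_CUBIC))
```

```text
[437.20474772 -74.93983103   8.05960704]
(array([437.13, -73.94]), np.float64(33.6), np.float64(0.21))
```

View pics/w22c.png

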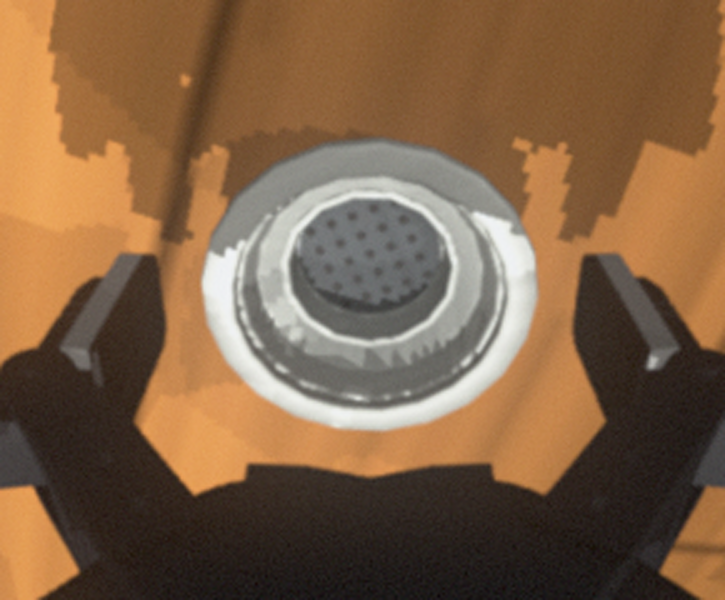

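Centred: rim at crop pixels x 203–537, fingers 165–580. I'll lower by 2.5 mm and grip.

Call:
jog_arm(
  motion=[
    {"delta_pos": [0, 0.0008, -0.0025], "dr": [0, 0, 0]},
    {"delta_pos": [0, 0, 0], "dr": [0, 0, 0]},
    {"delta_pos": [0, 0, 0], "dr": [0, 0, 0]},
    {"delta_pos": [0, 0, 0], "dr": [0, 0, 0]},
    {"delta_pos": [0, 0, 0], "dr": [0, 0, 0]},
    {"delta_pos": [0, 0, 0], "dr": [0, 0, 0]},
    {"delta_pos": [0, 0, 0], "dr": [0, 0, 0]},
    {"delta_pos": [0, 0, 0], "dr": [0, 0, 0]},
  ],
  gripper=0.06,
)

```text
t: 28.8
position: [436.9, -74.1, 6.0]
orientation: [0.587, 0.81, 0.0, 0.001]
wrist_force: [-3.3, 1.2, 20.4]
gripper_width: 64.1
```

Run:
```python
from h import *
f=grab('wrist','w23'); T=readout.get_state();print(T['position'],T['wrist_force'],T['gripper_width'])
print(circ(f,(257,262),24,r=70))
cv2.imwrite('pics/w23c.png',cv2.resize(f['img'][140:380,110:400],None,fx=2.5,fy=2.5,interpolation=cv2.INTER_CUBIC))
```

```text
[436.88079802 -74.10645099   6.00295542] [-3.89923857  1.72227485 20.55891462] 64.44274653402478
(array([437.02, -73.82]), np.float64(33.67), np.float64(0.25))
```

View pics/w23c.png

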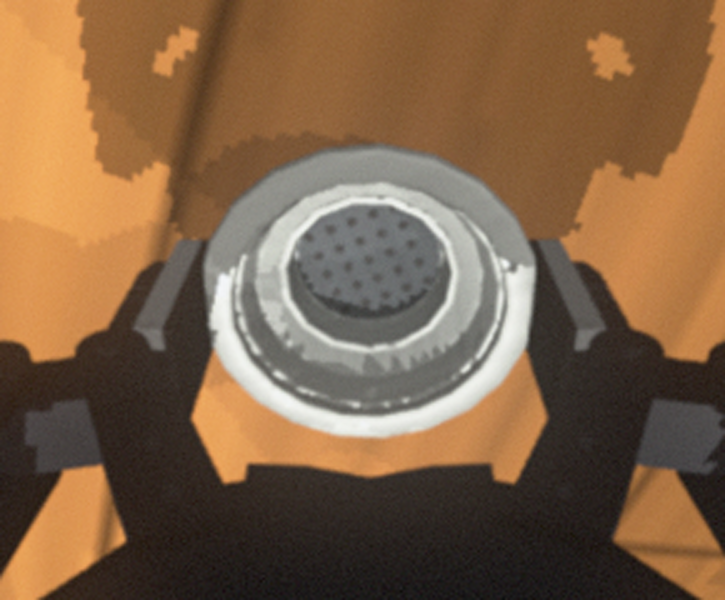

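Call:
jog_arm(
  motion=[
    {"delta_pos": [0, 0, 0.01], "dr": [0, 0, 0]},
    {"delta_pos": [0, 0, 0.03], "dr": [0, 0, 0]},
    {"delta_pos": [0, 0, 0.04], "dr": [0, 0, 0]},
    {"delta_pos": [0, 0, 0.04], "dr": [0, 0, 0]},
    {"delta_pos": [0.0239, -0.0116, 0.04], "dr": [0, 0, 0]},
    {"delta_pos": [0.0239, -0.0116, 0], "dr": [0, 0, 0]},
    {"delta_pos": [0.0239, -0.0116, 0], "dr": [0, 0, 0]},
    {"delta_pos": [0.0239, -0.0116, 0], "dr": [0, 0, 0]},
    {"delta_pos": [0.0239, -0.0116, 0], "dr": [0, 0, 0]},
    {"delta_pos": [0.0239, -0.0116, 0], "dr": [0, 0, 0]},
    {"delta_pos": [0.0239, -0.0116, 0], "dr": [0, 0, 0]},
    {"delta_pos": [0.0239, -0.0116, 0], "dr": [0, 0, 0]},
    {"delta_pos": [0.0239, -0.0116, 0], "dr": [0, 0, 0]},
    {"delta_pos": [0.0239, -0.0116, 0], "dr": [0, 0, 0]},
    {"delta_pos": [0, 0, 0], "dr": [0, 0, 0]},
    {"delta_pos": [0, 0, 0], "dr": [0, 0, 0]},
    {"delta_pos": [0, 0, 0], "dr": [0, 0, 0]},
  ],
)

```text
t: 30.55
position: [674.1, -189.4, 164.6]
orientation: [0.587, 0.81, -0.0, -0.0]
wrist_force: [0.1, 0.3, 0.4]
gripper_width: 64.0
```

Run:
```python
from h import *
f=grab('wrist','w24'); T=readout.get_state();print(T['position'],T['gripper_width'])
uv=proj(f,[[652,-112,34]],True)[0];print(uv);u,v=uv.astype(int)
cv2.imwrite('pics/w24c.png',cv2.resize(f['img'][max(0,v-70):v+70,u-80:u+80],None,fx=4,fy=4,interpolation=cv2.INTER_CUBIC));print(u-80,max(0,v-70))
```

```text
[ 674.07017125 -189.37781645  164.73612027] 63.99928111186236
[260.71162742  94.85675753]
180 24
```

View pics/w24.png

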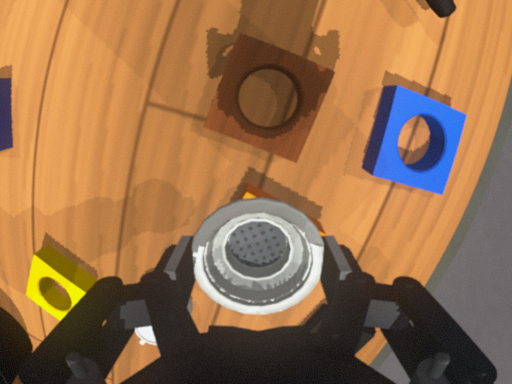

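View pics/w24c.png

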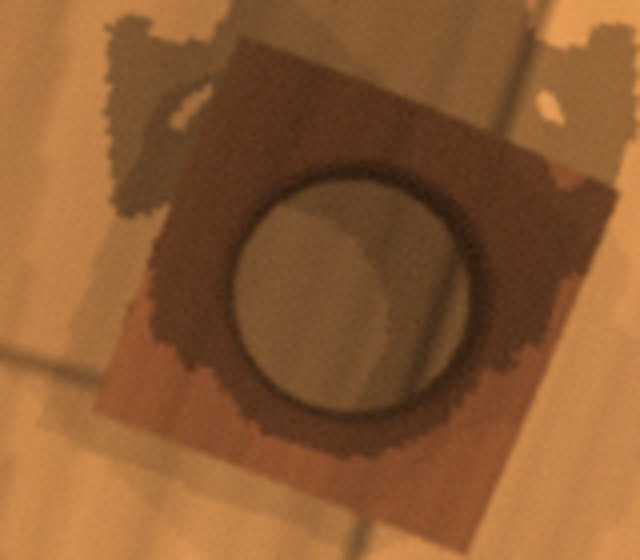

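Run:
```python
from h import *
f=load('w24');o=[180,24]
c=np.array([(242,38),(618,190),(468,553),(97,408)])/4+o-.5
P=cast(f,c,34,True)[:,:2];print(P.round(1),P.mean(0),[np.hypot(*(P[i]-P[i-1])).round(1) for i in range(4)])
h=np.array([(233,295),(252,240),(300,195),(350,180),(405,190),(450,230),(470,285),(455,350),(405,400),(350,412),(290,392),(250,350)])/4+o-.5
print(cf(cast(f,h,0,True)[:,:2]))
h=np.array([(227,300),(240,235),(285,185),(350,163),(420,178),(470,225),(490,290),(470,360),(420,405),(350,418)])/4+o-.5
print(cf(cast(f,h,34,True)[:,:2]))
s=circ(f,(257,262),164.7+18,r=70);print(s)
```

```text
[[ 616.2  -62.7]
 [ 708.4  -67.9]
 [ 703.6 -160.6]
 [ 610.5 -154.6]] [ 659.68170893 -111.42674897] [np.float64(92.1), np.float64(92.3), np.float64(92.8), np.float64(93.2)]
(array([ 659.91, -111.71]), np.float64(29.97), np.float64(0.37))
(array([ 659.72, -110.77]), np.float64(29.71), np.float64(0.17))
(array([ 674.2 , -188.93]), np.float64(33.49), np.float64(0.3))
```

Call:
jog_arm(
  motion=[
    {"delta_pos": [-0.0036, 0.0195, 0], "dr": [0, 0, 0]},
    {"delta_pos": [-0.0036, 0.0195, 0], "dr": [0, 0, 0]},
    {"delta_pos": [-0.0036, 0.0195, 0], "dr": [0, 0, 0]},
    {"delta_pos": [-0.0037, 0.0193, -0.02], "dr": [0, 0, 0]},
    {"delta_pos": [0, 0, -0.035], "dr": [0, 0, 0]},
    {"delta_pos": [0, 0, -0.035], "dr": [0, 0, 0]},
    {"delta_pos": [0, 0, -0.02], "dr": [0, 0, 0]},
    {"delta_pos": [0, 0, 0], "dr": [0, 0, 0]},
    {"delta_pos": [0, 0, 0], "dr": [0, 0, 0]},
    {"delta_pos": [0, 0, 0], "dr": [0, 0, 0]},
  ],
)

```text
t: 31.6
position: [661.3, -112.1, 56.2]
orientation: [0.587, 0.81, 0.0, 0.001]
wrist_force: [-0.1, 0.7, -0.3]
gripper_width: 63.9
```

Run:
```python
from h import *
f=grab('wrist','w25'); T=readout.get_state();print(T['position'],T['wrist_force'],T['gripper_width'])
cv2.imwrite('pics/w25c.png',cv2.resize(f['img'][120:360,110:400],None,fx=2.5,fy=2.5,interpolation=cv2.INTER_CUBIC))
```

```text
[ 661.42194485 -112.24529944   56.22021082] [ 0.27513751 -0.13774141  1.22148287] 63.53758742985445
```

View pics/w25c.png

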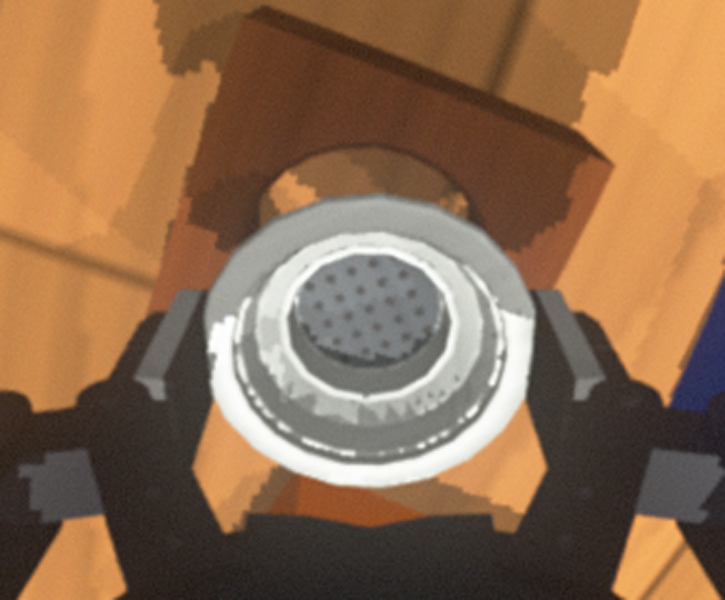

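Call:
jog_arm(
  motion=[
    {"delta_pos": [-0.0017, 0.0006, 0], "dr": [0, 0, 0]},
    {"delta_pos": [0, 0, -0.01], "dr": [0, 0, 0]},
    {"delta_pos": [0, 0, -0.008], "dr": [0, 0, 0]},
    {"delta_pos": [0, 0, -0.005], "dr": [0, 0, 0]},
    {"delta_pos": [0, 0, -0.003], "dr": [0, 0, 0]},
    {"delta_pos": [0, 0, -0.002], "dr": [0, 0, 0]},
    {"delta_pos": [0, 0, 0], "dr": [0, 0, 0]},
    {"delta_pos": [0, 0, 0], "dr": [0, 0, 0]},
    {"delta_pos": [0, 0, 0], "dr": [0, 0, 0]},
  ],
)

```text
t: 32.55
position: [657.9, -111.3, 28.1]
orientation: [0.587, 0.81, -0.0, -0.0]
wrist_force: [-10.3, 2.1, 21.9]
gripper_width: 64.3
```

Run:
```python
from h import *
f=grab('wrist','w26'); T=readout.get_state();print(T['position'],T['wrist_force'],T['gripper_width'])
cv2.imwrite('pics/w26c.png',cv2.resize(f['img'][120:360,110:400],None,fx=2.5,fy=2.5,interpolation=cv2.INTER_CUBIC))
```

```text
[ 657.90938368 -111.25236399   28.11184879] [-9.62933998  1.73249779 22.1210384 ] 63.795754723306366
```

View pics/w26c.png

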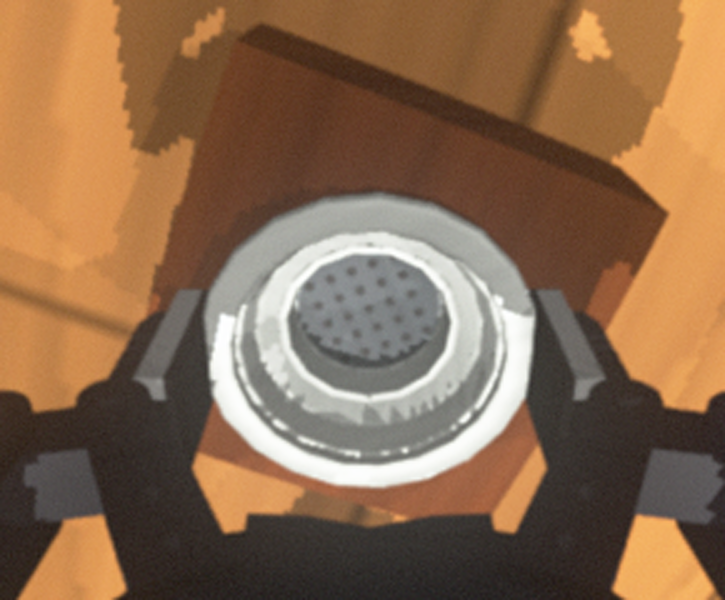

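Run:
```python
from h import *
f=load('w26');T=np.array([657.9,-111.25,28.1])
c=np.array([(240,40),(665,213)])/2.5+[110,120]-.5
print(cast(f,c,34,True).round(1), 'w24: 616.2 -62.7 / 708.4 -67.9')
for z in(16,18,20):print(z,circ(f,(257,260),T[2]+z,r=70))
print(readout.get_state()['joints'])
g=grab('scene','s26');k=proj(g,[[660,-111,34]])[0].astype(int);c=g['img'][k[1]-45:k[1]+45,k[0]-60:k[0]+60];cv2.imwrite('pics/s26c.png',cv2.resize(c,None,fx=6,fy=6,interpolation=cv2.INTER_CUBIC))
```

```text
[[616.6 -61.5  34. ]
 [708.5 -67.8  34. ]] w24: 616.2 -62.7 / 708.4 -67.9
16 (array([ 658.28, -112.03]), np.float64(34.4), np.float64(0.31))
18 (array([ 657.91, -110.86]), np.float64(33.86), np.float64(0.3))
20 (array([ 657.53, -109.68]), np.float64(33.32), np.float64(0.3))
[-2.76899240e-01  7.17216519e-01 -6.96285529e-03  8.47196497e-01
 -1.82027434e-04  9.78066931e-01]
```

View pics/s26c.png

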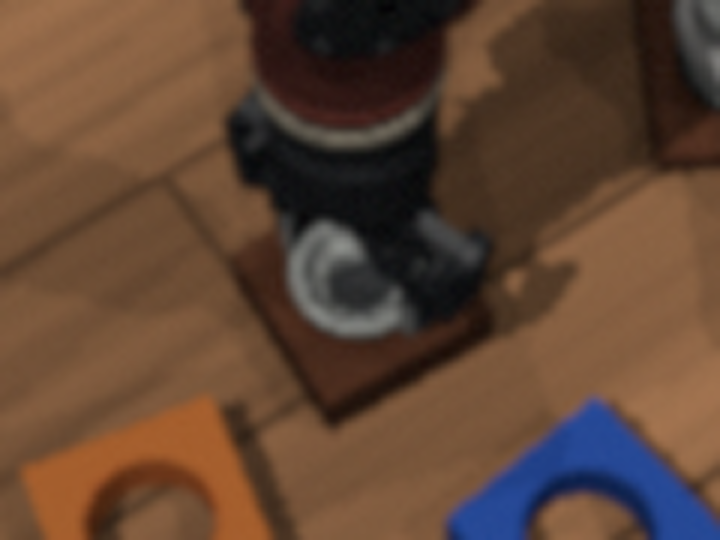

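Call:
jog_arm(
  motion=[
    {"delta_pos": [0, 0, 0.002], "dr": [0, 0, 0]},
    {"delta_pos": [0, 0, 0], "dr": [0, 0, 0]},
    {"delta_pos": [0, 0, 0], "dr": [0, 0, 0]},
    {"delta_pos": [0, 0, 0], "dr": [0, 0, 0]},
  ],
)

```text
t: 33.05
position: [658.8, -111.5, 28.2]
orientation: [0.587, 0.81, 0.0, 0.0]
wrist_force: [-0.1, 0.0, 3.9]
gripper_width: 64.0
```

Call:
jog_arm(
  motion=[
    {"delta_pos": [0.0008, 0, 0.0003], "dr": [0, 0, 0]},
    {"delta_pos": [0, 0, 0], "dr": [0, 0, 0]},
    {"delta_pos": [0, 0, 0], "dr": [0, 0, 0]},
  ],
)

```text
t: 33.35
position: [659.2, -111.4, 28.3]
orientation: [0.587, 0.809, -0.0, -0.0]
wrist_force: [-0.3, -0.2, -0.1]
gripper_width: 64.0
```

Call:
jog_arm(
  motion=[
    {"delta_pos": [0, 0, 0], "dr": [0, 0, 0]},
    {"delta_pos": [0, 0, 0], "dr": [0, 0, 0]},
    {"delta_pos": [0, 0, 0], "dr": [0, 0, 0]},
    {"delta_pos": [0, 0, 0], "dr": [0, 0, 0]},
    {"delta_pos": [0, 0, 0.01], "dr": [0, 0, 0]},
    {"delta_pos": [0, 0, 0.04], "dr": [0, 0, 0]},
    {"delta_pos": [0, 0, 0.04], "dr": [0, 0, 0]},
    {"delta_pos": [0, 0, 0.04], "dr": [0, 0, 0]},
    {"delta_pos": [0.005, -0.02, 0], "dr": [0, 0, 0]},
    {"delta_pos": [0.005, -0.02, 0], "dr": [0, 0, 0]},
    {"delta_pos": [0.005, -0.02, 0], "dr": [0, 0, 0]},
    {"delta_pos": [0.005, -0.02, 0], "dr": [0, 0, 0]},
    {"delta_pos": [0, 0, 0], "dr": [0, 0, 0]},
    {"delta_pos": [0, 0, 0], "dr": [0, 0, 0]},
  ],
  gripper=0.0854,
)

```text
t: 34.75
position: [679.3, -191.5, 158.9]
orientation: [0.587, 0.809, 0.0, 0.0]
wrist_force: [0.2, 0.5, -0.0]
gripper_width: 85.5
```

Run:
```python
from h import *
f=grab('wrist','w27'); T=readout.get_state();print(T['position'],T['wrist_force'],T['gripper_width'])
uv=proj(f,[[660,-111,38]],True)[0];u,v=uv.astype(int);print(uv,u-80,max(0,v-70))
for z in(38,42,46): print(z,circ(f,uv,z,r=50))
cv2.imwrite('pics/w27c.png',cv2.resize(f['img'][max(0,v-70):v+70,u-80:u+80],None,fx=4,fy=4,interpolation=cv2.INTER_CUBIC))
g=grab('scene','s27');k=proj(g,[[660,-111,34]])[0].astype(int);c=g['img'][k[1]-40:k[1]+40,k[0]-50:k[0]+50];cv2.imwrite('pics/s27c.png',cv2.resize(c,None,fx=6,fy=6,interpolation=cv2.INTER_CUBIC))
```

```text
[ 679.23214479 -190.94671492  158.9146102 ] [-0.34189264  0.0832784  -0.05031047] 85.80900041490099
[264.79717128  92.30172897] 184 22
38 (array([ 659.51, -111.96]), np.float64(33.87), np.float64(0.12))
42 (array([ 659.46, -112.05]), np.float64(33.36), np.float64(0.11))
46 (array([ 659.4 , -112.15]), np.float64(32.84), np.float64(0.11))
```

View pics/w27c.png

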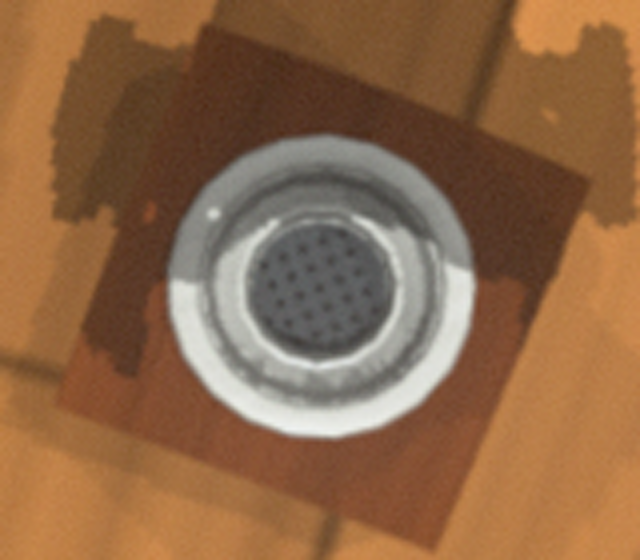

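View pics/s27c.png

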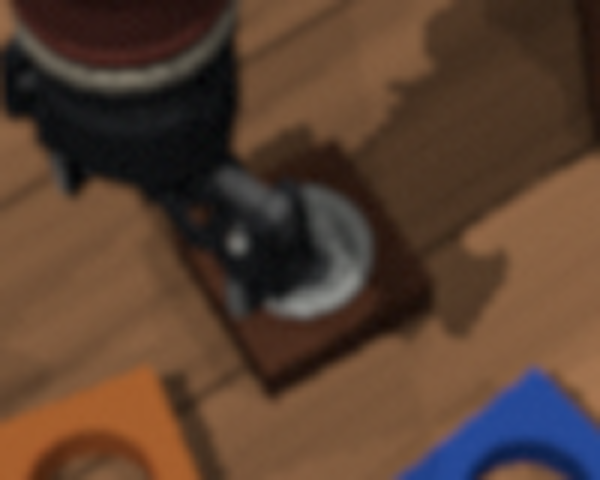

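Call:
jog_arm(
  motion=[
    {"delta_pos": [-0.03, 0, 0.03], "dr": [0, 0, 0]},
    {"delta_pos": [-0.04, 0, 0.03], "dr": [0, 0, 0]},
    {"delta_pos": [-0.04, 0, 0.02], "dr": [0, 0, 0]},
    {"delta_pos": [-0.04, 0, 0], "dr": [0, 0, 0]},
    {"delta_pos": [-0.04, 0, 0], "dr": [0, 0, 0]},
    {"delta_pos": [-0.04, 0, 0], "dr": [0, 0, 0]},
    {"delta_pos": [-0.04, 0, 0], "dr": [0, 0, 0]},
    {"delta_pos": [0, 0, 0], "dr": [0, 0, 0]},
    {"delta_pos": [0, 0, 0], "dr": [0, 0, 0]},
    {"delta_pos": [0, 0, 0], "dr": [0, 0, 0]},
  ],
)

```text
t: 35.85
position: [410.3, -191.3, 238.9]
orientation: [0.587, 0.81, 0.0, 0.001]
wrist_force: [-0.3, -0.1, -0.2]
gripper_width: 85.5
```

Run:
```python
from h import *
f=grab('top','t28');g=grab('scene','s28')
a=cv2.resize(f['img'][60:240,50:450],(800,360),interpolation=cv2.INTER_CUBIC)
c=cv2.resize(g['img'][130:300,200:360],(500,531),interpolation=cv2.INTER_CUBIC)
cv2.imwrite('pics/t28c.png',a);cv2.imwrite('pics/s28c.png',c)
```

```text
(no output)
```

View pics/t28c.png

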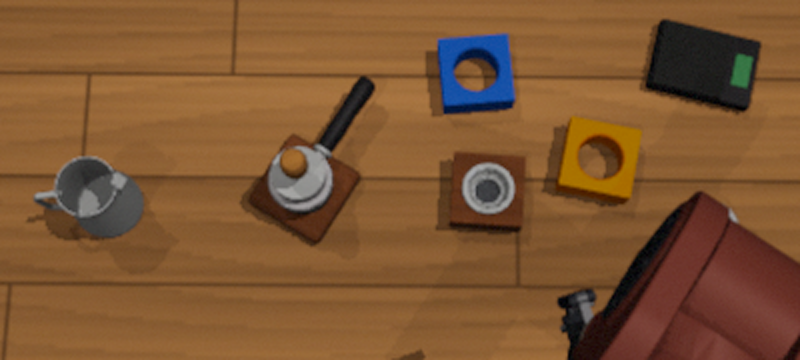

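View pics/s28c.png

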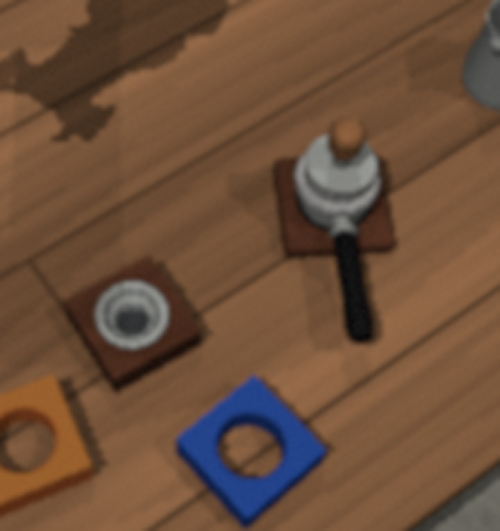

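The top view shows the stack upright at crop (300,178), the single seated in the brown block at (488,190), and the jug where it was. Nothing is in the gripper, so I'm handing in.

```bash
python3 -c "
from workcell import hand_in
print(hand_in())"
```

```text
the job is handed in; nothing more can be done
None
```

The kit is put away and the job was handed in at about 36 s of the 138 s allowed. The double basket is in the portafilter, the dosing ring is over its rim, the tamper is parked in the ring, and the single basket is in the dark wooden block. No verdict was reported.

| Item | How it was set down | Last check |
|---|---|---|
| Double basket | The fingertips met the portafilter's mouth rim, so I let it drop the last 8 mm or so | Rim and floor circles concentric, about 1 mm from the portafilter axis |
| Dosing ring | Touched down at the expected height, 4–5 N | Centre within about 2 mm of the portafilter axis by image fit |
| Tamper | Touched down at the expected height, 4 N | Looks upright and level in the wrist and scene pictures; no circle fit made |
| Single basket | Also dropped about 8 mm, because the fingertips met the block | Rim at the expected 38 mm, within about 1 mm of the hole's axis |

- **Contact forces:** the fingertips pressed with about 24 N on the portafilter and 22–24 N on the block, under the 40 N limit.
- **Early error:** my first ellipse-centre estimates were a few mm off, so I switched to circle fits.
- **Jug and cup:** the jug looks unmoved in the last top view. The arm hid the cup there, so I did not recheck it; the gripper stayed roughly 200 mm or more from it.

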